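# Tidy the drinks trolley after a party

## Robot

A 7-joint arm with a two-finger parallel gripper is mounted at the origin on the work surface. World frame = base frame: x ahead of the robot, y to its left, z up, the work surface at z = 0. Lengths are in m, angles in degrees, forces in N, time in s.
With the tool pointing down it reaches from about 0.425 to 0.875 m from the base axis. Payload 4.7 kg.
Tool frame: the origin (TCP) lies between the finger pads; the fingertips stand 8 mm ahead of it and the grasp point (between the pads) lies 11 mm behind it; x points along the fingers, z is the direction in which the jaws open and shut, and the axes are right-handed (so a half turn about x gives the same grasp; the last joint's range is limited). The gripper opens to 87 mm and grips with 3 to 60 N. Pads are 19 mm wide; open, the fingers measure 117 mm over their backs; the gripper's body (75 mm by 190 mm) begins 51 mm behind the grasp point.
Start: joints at [-66.285, 18.392, -4.016, 83.108, 1.295, 78.541, -3.26], TCP at [0.253, 0.599, 0.231] pointing down, gripper open.
Joint ranges: [-163.93, 163.93], [-17.29, 119.83], [-79.2, 71.16], [3.27, 140.29], [-89.18, 269.18], [5.43, 117.66], [-154.24, 154.24]. Speed limits (degrees/s): [147.25, 147.25, 180, 180, 180, 180, 180].

## Interface

Orientations are given as [roll, pitch, yaw] about the fixed x, y, z axes, in that order (R = Rz(yaw) Ry(pitch) Rx(roll)).
In Python, from cell import telemetry, vision, sign_off gives the robot as it stands. The module is installed in compiled form; this text tells all that it offers.
- The arm moves only by the tool drive_tool, never from a script. Its arguments are lists of equal length, an entry for each row: "offset": the shift along the tool's x, y, z in m, a list of three; "angular": the turn, a rotation vector about the tool's x, y, z in rad, a list of three. A call has 1 to 10 rows; each row is the pose to reach, as a shift and turn from the pose measured when the call began, along the tool's axes at that moment; what a row does not reach only later rows make up. A row lasts 1/8 s, in which the tool goes at most 62.5 mm and 10.7 degrees, less where a joint would pass 70% of its speed; a pose out of reach is approached as far as the arm can. A call with a gripper value outside its range is refused whole. "fingers" is the closure, from -1 (fully open) to 1 (shut), set as the call begins (left out, the last holds). The fingers move at their own pace and stop on an object; "squeeze" is the grip in N (left out, the last holds). Time passes only in rows, so rows that repeat a pose let the fingers close. It gives the time, the measured TCP pose, the force and the opening at its end, in the units of the state.
- telemetry.get_obs(): the state, without advancing time (a new reading comes with each control period).
- vision.read_camera(name): name is "scene" or "top" or "wrist"; returns a dict with "pixels" (384x512x3 uint8, red, green, blue), "intrinsics" (3x3 intrinsics, pixels), "world_from_camera" (4x4, takes a point from camera to world coordinates); the wrist camera has in their place "T_tool_cam" (4x4, takes a point from camera to tool coordinates, whose origin is the TCP and whose axes are the tool frame's). Camera axes: x right, y up, looking along -z (the intrinsics and any distortion apply to the point x, -y, -z); pixel columns grow to the right and rows downward; lengths in m; the calibration is good to about 2 mm. A picture is of the moment at which its call begins: read the wrist's pose just before it. There is no depth.
- sign_off(): hands the job in, once; it reports no verdict.
The state is a dict: "time_s": time; "qpos": joint angles; "joint_velocities": joint speeds; "effort": joint torques, N m; "tool_pos": TCP position; "tool_rot": TCP orientation; "force": force on the tool from outside, world axes, zero at the start; "wrist_torque": the same for the moment, N m; "grip_width": finger opening in m.
Only numpy, scipy, OpenCV 4.12 (cv2) and the standard library are available. Lean on these libraries where they do the work, as an engineer would, in place of code of your own. Each camera call takes 0.05 s, during which the arm holds its last target.

## Task

Clear the turntable: put every chocolate carton on it into the olive-green bowl and every bar tool (muddler, ice scoop, bottle opener) into the wooden tray. Stand every tipped bottle upright in the bottle lane beside its standing neighbours, which must also end up standing there. Leave the steel tumbler and the glass jug alone.

Things in the scene. Friction and masses are not known exactly. Their poses are not given: they have to be found in the camera images.
- disc (a joint): angle (rad) of the turntable's freely turning wooden disc about the vertical; it is passive and swings at a touch, then coasts to rest in a second or so
- turntable: turntable: fixed foot carrying the round wooden disc, 320 mm across, whose top is 30 mm above the trolley top; origin on the disc's axis at trolley-top level
- carton_red: chocolate carton, red with a gold band, a plain box 80 (own x) x 34 (y) x 20 mm (z); origin at the centre of its underside, z up; lies on the turntable at the start; may be absent; belongs in the bowl
- carton_purple: chocolate carton, purple with a gold band, a plain box 80 (own x) x 34 (y) x 20 mm (z); origin at the centre of its underside, z up; lies on the turntable at the start; may be absent; belongs in the bowl
- carton_teal: chocolate carton, teal with a cream band, a plain box 80 (own x) x 34 (y) x 20 mm (z); origin at the centre of its underside, z up; lies on the turntable at the start; may be absent; belongs in the bowl
- muddler: wooden muddler lying flat, 120 mm along own x: pale handle 22 wide x 22 high from x = -60 to +24 mm, dark head 30 wide x 26 high from x = +24 to +60; origin under its middle, z up; on the turntable at the start; may be absent; a bar tool, belongs in the tray
- scoop: pale blue acrylic ice scoop, 120 mm along own x: handle 20 wide x 16 high from x = -60 to +2 mm, open trough 40 wide x 20 high (4 mm walls) from x = +2 to +60; origin under its middle, z up; on the turntable at the start; may be absent; a bar tool, belongs in the tray
- opener: bottle opener, 120 mm along own x: black handle 24 wide x 18 high from x = -60 to +20 mm, flat steel head 34 wide x 8 thick from x = +16 to +60, raised 5 mm; origin under its middle, z up; on the turntable at the start; may be absent; a bar tool, belongs in the tray
- bowl: olive-green ceramic bowl, empty, 200 mm across the rim, 65 mm high, wall 5 mm, 0.8 kg, standing loose on the cork runner; origin at the centre of its underside
- tray: open wooden tool tray, fixed, 145 (own x) x 200 (y) x 42 mm (z) outside, walls and floor 6 mm, on the cork runner; origin at the centre of its underside
- lane: bottle lane: thin grey rubber mat, fixed, 170 (own x) x 440 (y) x 3 mm, the bottles stand in a row along its y about 100 mm apart; origin at the centre of its underside
- bottle_blue: square-section blue glass bottle, body 46 x 46 mm and 100 mm tall, then a round neck and brass cap (26 mm across) to 132 mm overall, white label, 0.24 kg; origin at the centre of its base, own z points from base to cap; lies tipped in the lane with its cap roughly towards the robot; may be absent
- bottle_pink: square-section pink glass bottle, body 46 x 46 mm and 100 mm tall, then a round neck and brass cap (26 mm across) to 132 mm overall, white label, 0.24 kg; origin at the centre of its base, own z points from base to cap; lies tipped in the lane with its cap roughly towards the robot; may be absent
- bottle_green: square-section green glass bottle, body 46 x 46 mm and 100 mm tall, then a round neck and brass cap (26 mm across) to 132 mm overall, white label, 0.24 kg; origin at the centre of its base, own z points from base to cap; stands upright in the lane already, a neighbour of the tipped ones
- bottle_amber: square-section amber glass bottle, body 46 x 46 mm and 100 mm tall, then a round neck and brass cap (26 mm across) to 132 mm overall, white label, 0.24 kg; origin at the centre of its base, own z points from base to cap; stands upright in the lane already, a neighbour of the tipped ones
- tumbler: bystander: double-walled steel tumbler, 76 mm across, 115 mm tall, beyond the work; origin at the centre of its underside; leave alone
- jug: bystander: glass stirring jug, 96 mm across, 150 mm tall, beyond the work; origin at the centre of its underside; leave alone

How it is judged (in metres and radians):
At the end, for the whole second after the job is handed in: Cartons in the bowl (centre within 75 mm of its axis, under 70 mm up); tools in the tray (centre inside its walls, under 50 mm up); all four bottles upright within 0.12 rad, bases flat on the lane mat, base centres over it; bowl level within 0.15 rad; all at rest. Absent things do not count (horizontal distance between each of carton_red, carton_purple, carton_teal and bowl below 0.075 m and z of carton_red in the frame of bowl between 0 and 0.07 m and z of carton_purple in the frame of bowl between 0 and 0.07 m and z of carton_teal in the frame of bowl between 0 and 0.07 m and x of muddler in the frame of tray between -0.07 and 0.07 m and y of muddler in the frame of tray between -0.095 and 0.095 m and z of muddler in the frame of tray between 0 and 0.05 m and x of scoop in the frame of tray between -0.07 and 0.07 m and y of scoop in the frame of tray between -0.095 and 0.095 m and z of scoop in the frame of tray between 0 and 0.05 m and x of opener in the frame of tray between -0.07 and 0.07 m and y of opener in the frame of tray between -0.095 and 0.095 m and z of opener in the frame of tray between 0 and 0.05 m and angle between each of bottle_blue, bottle_pink, bottle_green, bottle_amber's own z axis and vertical below 0.12 rad and x of bottle_blue in the frame of lane between -0.085 and 0.085 m and y of bottle_blue in the frame of lane between -0.22 and 0.22 m and z of bottle_blue in the frame of lane between -0.004 and 0.012 m and x of bottle_pink in the frame of lane between -0.085 and 0.085 m and y of bottle_pink in the frame of lane between -0.22 and 0.22 m and z of bottle_pink in the frame of lane between -0.004 and 0.012 m and x of bottle_green in the frame of lane between -0.085 and 0.085 m and y of bottle_green in the frame of lane between -0.22 and 0.22 m and z of bottle_green in the frame of lane between -0.004 and 0.012 m and x of bottle_amber in the frame of lane between -0.085 and 0.085 m and y of bottle_amber in the frame of lane between -0.22 and 0.22 m and z of bottle_amber in the frame of lane between -0.004 and 0.012 m and angle between bowl's own z axis and vertical below 0.15 rad and linear speed of each of carton_red, carton_purple, carton_teal, muddler, scoop, opener, bottle_blue, bottle_pink, bottle_green, bottle_amber, bowl below 0.03 m/s); the robot touches nothing.
It fails at once if the steel tumbler or the glass jug is shifted more than 30 mm (distance of any of tumbler, jug from where it was at the start of the episode above 0.03 m).
Of carton_red, carton_purple, carton_teal, muddler, scoop, opener only 5 to 6 are there at a start; the rules pass over those that are not, and their reading is None.
Of bottle_blue, bottle_pink only 1 to 2 are there at a start; the rules pass over those that are not, and their reading is None.
At some moment in a run one of carton_red, carton_purple, carton_teal, muddler, scoop, opener may be knocked a few centimetres aside while the robot is not near it.
Once in a run the grip may slacken for a moment while it holds something.
It also fails if it takes over 200 s, if anything falls off the work surface, if the arm or the gripper's body presses on something with over 40 N, if the wrist force passes 120 N, or if a joint passes its speed limit or range.

## Working session

There is one attempt and no reset: what is moved stays moved. The work goes in short steps, Python scripts to look and compute and a tool call to move; the robot and the scene stay as the last step left them, time stands still between calls to the robot, and variables do not carry over. Pictures are saved under pics/ and viewed, and the job is handed in when it is done.

Besides the shell and the picture viewer there is one more tool, called after "Call:" by a JSON object that holds its "name" and its "arguments", one argument or row to a line. drive_tool: Moves the arm, as the interface text tells. Its arguments: {"type":"object","properties":{"offset":{"type":"array"},"angular":{"type":"array"},"fingers":{"type":"number"},"squeeze":{"type":"number"}},"required":["offset","angular"]}

```bash
mkdir -p pics
cat > h.py <<'E'
import numpy as np, cv2
from cell import telemetry, vision
from scipy.spatial.transform import Rotation as R
def snap(name,fn=None,scale=1):
    o=telemetry.get_obs(); c=vision.read_camera(name)
    if fn:
        im=cv2.cvtColor(c['pixels'],cv2.COLOR_RGB2BGR)
        if scale!=1: im=cv2.resize(im,None,fx=scale,fy=scale)
        cv2.imwrite('pics/'+fn,im)
    K=np.array(c['intrinsics'])
    if name=='wrist':
        T=np.eye(4);T[:3,:3]=R.from_euler('xyz',o['tool_rot'],degrees=True).as_matrix();T[:3,3]=o['tool_pos']
        W=T@np.array(c['T_tool_cam'])
    else: W=np.array(c['world_from_camera'])
    return c['pixels'],K,W,c
def ray(K,W,u,v):
    d=np.linalg.inv(K)@np.array([u,v,1.0]); d=np.array([d[0],-d[1],-d[2]])
    return W[:3,3],W[:3,:3]@d
def onz(K,W,u,v,z):
    o,d=ray(K,W,u,v); return o+d*(z-o[2])/d[2]
def proj(K,W,p):
    q=np.linalg.inv(W)@np.append(p,1); q=K@np.array([q[0],-q[1],-q[2]]); return q[:2]/q[2]
E
python3 - <<'E'
from h import *
o=telemetry.get_obs(); print(o)
for n in ['scene','top','wrist']:
    p,K,W,c=snap(n,n+'0.png',1.5); print(n,K.tolist(),W.round(3).tolist(),[k for k in c])
E
```

```text
{'time_s': 0.0, 'qpos': array([-66.28727315,  18.44035505,  -4.01528865,  83.17507423,
         1.29444227,  78.54130206,  -3.2593022 ]), 'joint_velocities': array([ 0.06323569,  0.01162225, -0.05774542, -0.06054145, -0.10333259,
       -0.04727591, -0.01945829]), 'effort': array([-2.47296430e-04, -4.91281414e+01, -4.04065428e-01, -3.12522125e+01,
       -6.39371434e-02,  4.40120883e-02,  1.86450811e-04]), 'tool_pos': array([0.25281524, 0.59822811, 0.22944528]), 'tool_rot': array([-177.27225757,   89.88835474, -110.17487486]), 'force': array([ 0.08967488,  0.50300195, -0.5729737 ]), 'wrist_torque': array([-0.01899961, -0.04317475,  0.00895472]), 'grip_width': 0.08723298119618154}
scene [[353.6545605037115, 0.0, 259.6195616949638], [0.0, 353.6545605037115, 185.1483223451759], [0.0, 0.0, 1.0]] [[-0.804, -0.404, 0.437, 0.956], [0.595, -0.541, 0.595, 0.561], [-0.004, 0.738, 0.675, 0.695], [0.0, 0.0, 0.0, 1.0]] ['pixels', 'intrinsics', 'world_from_camera']
top [[395.9431721416088, 0.0, 254.16291817500505], [0.0, 395.9431721416088, 197.0140493021446], [0.0, 0.0, 1.0]] [[-0.005, 0.999, -0.039, 0.515], [-1.0, -0.006, -0.019, -0.012], [-0.019, 0.039, 0.999, 1.157], [0.0, 0.0, 0.0, 1.0]] ['pixels', 'intrinsics', 'world_from_camera']
wrist [[309.43115768223385, 0.0, 257.2270942510418], [0.0, 309.43115768223385, 188.8513484125925], [0.0, 0.0, 1.0]] [[0.389, -0.878, -0.278, 0.175], [0.921, 0.371, 0.118, 0.631], [-0.0, -0.302, 0.953, 0.383], [0.0, 0.0, 0.0, 1.0]] ['pixels', 'intrinsics', 'T_tool_cam']
```

View pics/scene0.png

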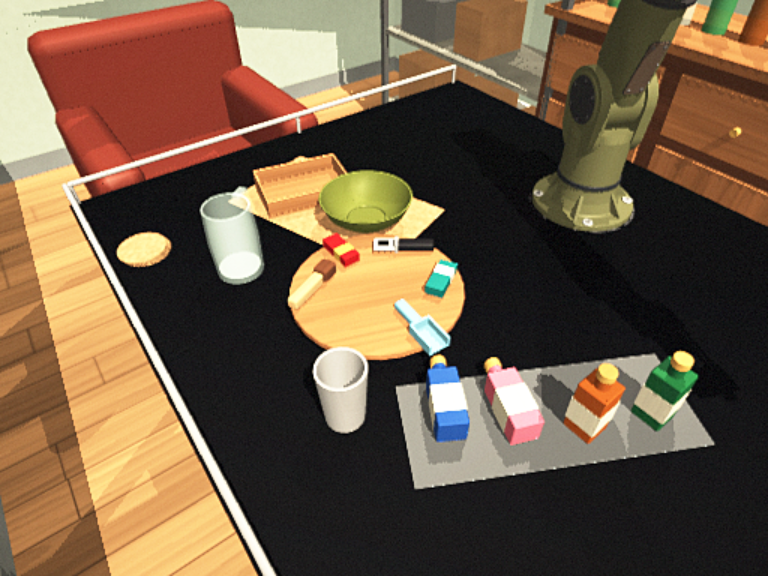

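View pics/top0.png

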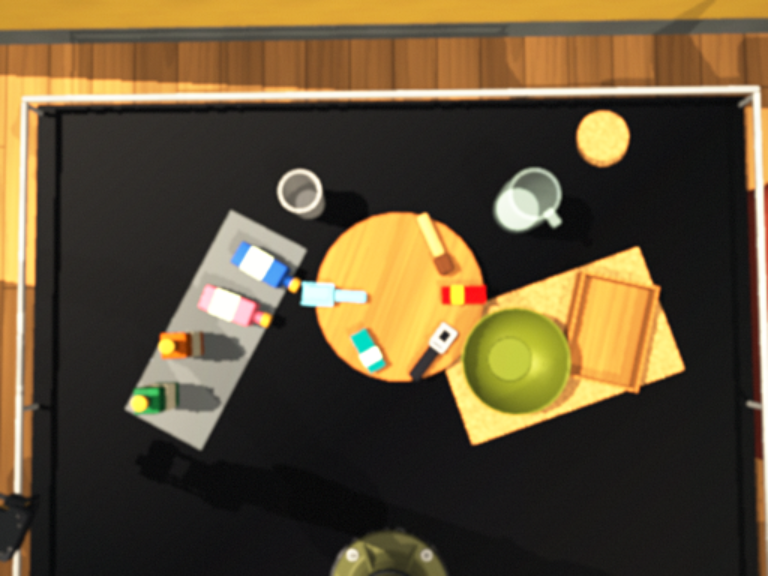

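View pics/wrist0.png

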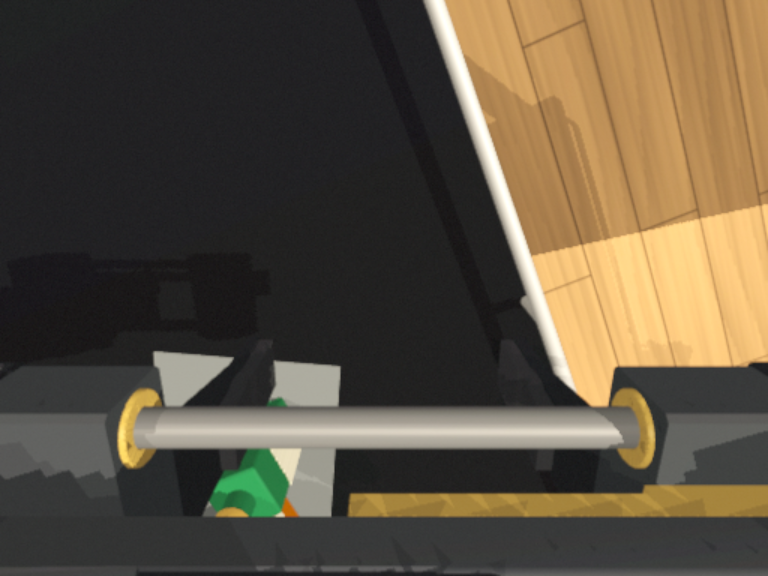

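The top view shows five disc items (muddler, scoop, opener, red, teal; no purple) and both the blue and pink bottles tipped. Next I measure them.

```bash
cat >> h.py <<'E'
def masks(px):
    h=cv2.cvtColor(px,cv2.COLOR_RGB2HSV).astype(int); H,S,V=h[...,0],h[...,1],h[...,2]
    return {'red':((H<6)|(H>174))&(S>200)&(V>110),'teal':(H>78)&(H<96)&(S>150)&(V>70),
     'scoop':(H>88)&(H<108)&(S>25)&(S<150)&(V>140),'black':(V<55),'blue':(H>104)&(H<125)&(S>150)&(V>70),
     'pink':((H>160)|(H<4))&(S>60)&(S<185)&(V>150),'green':(H>62)&(H<80)&(S>150)&(V>50),'amber':(H>3)&(H<12)&(S>190)&(V>100),
     'olive':(H>24)&(H<38)&(S>150)&(V>50),'brown':(H>4)&(H<16)&(S>110)&(V<140)&(V>40),'grey':(S<40)&(V>60)&(V<190)}
def comps(m,minA=30):
    n,l,s,c=cv2.connectedComponentsWithStats(m.astype(np.uint8)); out=[]
    for i in range(1,n):
        if s[i,4]>=minA:
            ys,xs=np.nonzero(l==i); out.append((s[i,4],c[i],cv2.minAreaRect(np.c_[xs,ys].astype(np.float32)),s[i,:4],(xs,ys)))
    return sorted(out,key=lambda t:-t[0])
E
python3 - <<'E'
from h import *
for n in ['top','scene']:
    p,K,W,c=snap(n)
    for k,m in masks(p).items():
        if k=='black': continue
        for a,cc,r,bb,_ in comps(m,40)[:3]:
            print(n,k,a,cc.round(1),[round(x,1) for x in (*r[0],*r[1],r[2])],onz(K,W,*cc,0.04).round(3)[:2])
p,K,W,c=snap('top')
cv2.imwrite('pics/t1.png',cv2.resize(cv2.cvtColor(p[130:310,70:270],cv2.COLOR_RGB2BGR),None,fx=4,fy=3.3333,interpolation=cv2.INTER_CUBIC)[:600])
cv2.imwrite('pics/t2.png',cv2.resize(cv2.cvtColor(p[130:310,260:460],cv2.COLOR_RGB2BGR),None,fx=4,fy=3.3333,interpolation=cv2.INTER_CUBIC)[:600])
E
```

```text
top red 161 [316.8 196. ] [317.0, 195.5, 11.0, 14.0, 90.0] [ 0.561 -0.167]
top red 44 [296.7 196.6] [297.0, 196.0, 10.0, 4.0, 90.0] [ 0.56 -0.11]
top teal 127 [241.4 227. ] [241.3, 227.1, 12.1, 10.3, 63.4] [0.475 0.046]
top scoop 288 [216.8 196.5] [221.5, 195.0, 16.0, 43.0, 90.0] [0.561 0.115]
top blue 204 [185.1 182.8] [185.9, 183.1, 15.1, 15.4, 31.0] [0.601 0.205]
top blue 51 [161.1 167. ] [160.9, 167.3, 4.6, 11.7, 32.0] [0.646 0.274]
top pink 129 [167.8 208.5] [167.3, 207.8, 13.6, 19.0, 3.2] [0.528 0.254]
top green 162 [102.8 265.7] [100.5, 266.5, 15.0, 15.0, 90.0] [0.368 0.438]
top amber 53 [122.2 230.5] [121.5, 230.0, 14.0, 7.0, 90.0] [0.467 0.384]
top amber 46 [511.  142.8] [510.5, 143.5, 43.0, 1.0, 90.0] [ 0.707 -0.711]
top olive 4019 [343.9 240.4] [344.0, 240.0, 70.0, 72.0, 90.0] [ 0.436 -0.241]
top olive 102 [304.5 195.9] [304.5, 196.0, 12.0, 7.0, 90.0] [ 0.562 -0.132]
top olive 68 [110.7 230.4] [110.5, 230.5, 8.5, 8.5, 45.0] [0.467 0.417]
top brown 2910 [171.8  40.3] [186.8, 43.2, 33.9, 229.0, 89.1] [1.012 0.244]
top brown 1076 [450.4  40.5] [449.5, 39.5, 39.0, 33.0, 0.0] [
[... 1309 characters left out ...]
e amber 107 [386.2 286.8] [388.9, 287.0, 28.3, 13.4, 10.5] [0.507 0.394]
scene olive 300 [260.5 130.7] [261.1, 130.8, 25.1, 28.6, 15.9] [ 0.371 -0.23 ]
scene olive 192 [221.6 130.7] [221.1, 129.5, 16.5, 30.5, 16.7] [ 0.474 -0.307]
scene brown 5143 [471.6  80.1] [478.2, 87.6, 103.4, 96.5, 19.4] [-0.531 -0.01 ]
scene brown 3736 [ 33.5 301. ] [23.6, 304.9, 175.1, 59.6, 76.3] [ 1.107 -0.011]
scene brown 1111 [379.8  28.3] [381.5, 41.0, 44.0, 78.2, 5.6] [-0.715 -0.628]
scene grey 7302 [364.6 286. ] [370.7, 276.7, 70.1, 202.7, 81.6] [0.542 0.366]
scene grey 780 [285.4  11.8] [286.5, 14.0, 28.0, 39.0, 90.0] [-0.495 -1.148]
scene grey 408 [ 19.8 110.2] [21.0, 109.6, 12.4, 46.6, 74.5] [ 0.985 -0.854]
```

View pics/t1.png

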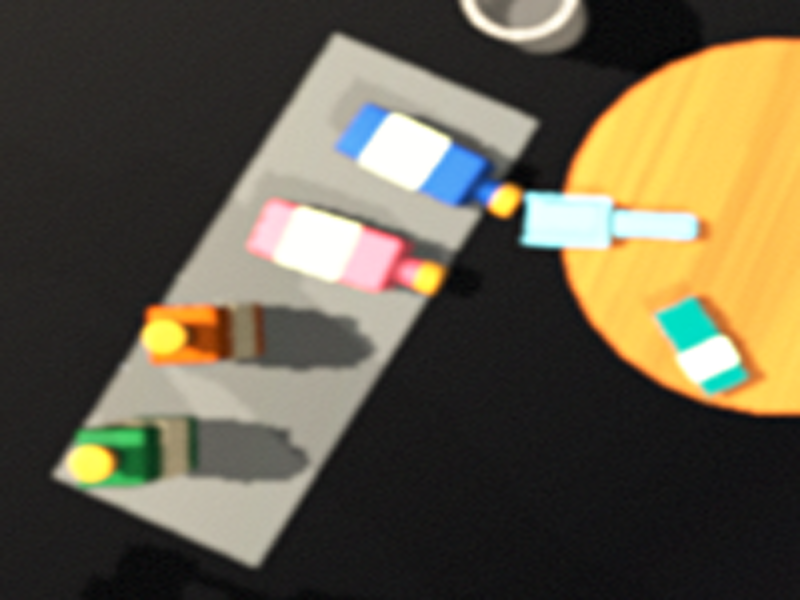

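View pics/t2.png

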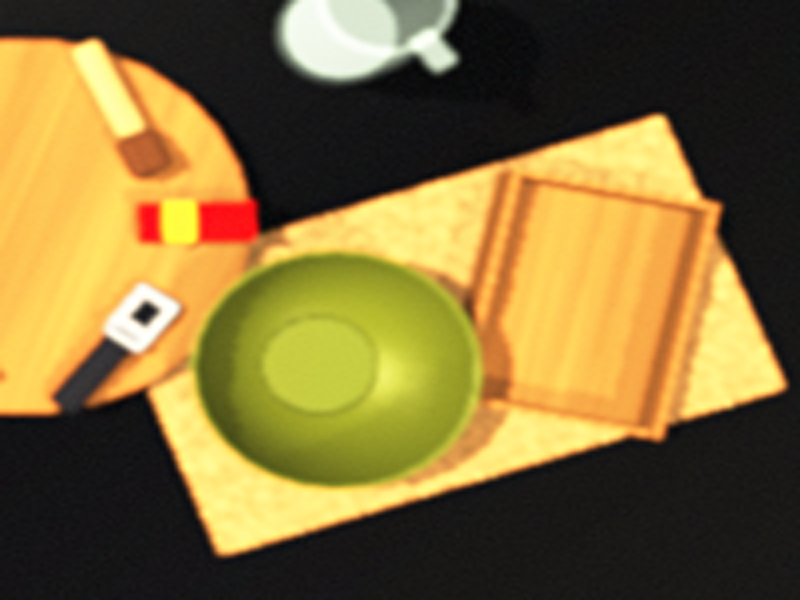

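```bash
cat >> h.py <<'E'
def Rt(ax,tilt=0,toward=None):
    """tool rot: x down, jaws (z) perpendicular to horizontal axis angle ax(deg). tilt(deg): tool rotates about jaw axis; fingers tip toward dir ax by tilt"""
    a=np.radians(ax); d=np.array([np.cos(a),np.sin(a),0]); n=np.array([-np.sin(a),np.cos(a),0]); t=np.radians(tilt)
    x=np.array([0,0,-1])*np.cos(t)+d*np.sin(t)
    z=n; y=np.cross(z,x); return np.c_[x,y,z]
def plan(g,ax,tilt=0,flip=None):
    """g: grasp point target; prints offset/rotvec in tool frame"""
    o=telemetry.get_obs(); R0=R.from_euler('xyz',o['tool_rot'],degrees=True).as_matrix(); p0=np.array(o['tool_pos'])
    best=None
    for f in (0,1):
        Rm=Rt(ax,tilt)
        if f: Rm=Rm@np.diag([1,-1,-1])
        rv=R.from_matrix(R0.T@Rm).as_rotvec()
        if flip is None:
            if best is None or np.linalg.norm(rv)<np.linalg.norm(best[1]): best=(Rm,rv,f)
        elif f==flip: best=(Rm,rv,f)
    Rm,rv,f=best
    tcp=np.array(g)+0.011*Rm[:,0]; off=R0.T@(tcp-p0)
    print('OFF',off.round(3).tolist(),'ROT',rv.round(3).tolist(),'flip',f,'rows',round(max(np.linalg.norm(off)/.0625,np.degrees(np.linalg.norm(rv))/10.7),1),'t',round(o['time_s'],2),'tcp',p0.round(3),'w',round(o['grip_width'],3),'q7',o['qpos'][6].round(0))
def tri(r1,r2):
    (o1,d1),(o2,d2)=r1,r2; d1=d1/np.linalg.norm(d1); d2=d2/np.linalg.norm(d2)
    A=np.c_[d1,-d2]; s=np.linalg.lstsq(A,o2-o1,rcond=None)[0]; a=o1+s[0]*d1; b=o2+s[1]*d2
    return (a+b)/2, np.linalg.norm(a-b)
E
python3 - <<'E'
from h import *
p,K,W,c=snap('top')
t1=lambda X,Y:(70+X/4,130+Y/3.3333); t2=lambda X,Y:(260+X/4,130+Y/3.3333)
def s(n,px,z): print(n,onz(K,W,*px,z).round(3))
s('scoop trough end',t1(524,220),.05);s('scoop handle end',t1(697,226),.046)
for n,q in [('a',(335,33)),('b',(540,122)),('c',(258,567)),('d',(52,475))]: s('lane '+n,t1(*q),.003)
s('blue base',t1(355,130),.045);s('blue cap end',t1(520,205),.026);s('pink base',t1(258,225),.045);s('pink cap',t1(443,280),.026)
s('amber cap',t1(165,337),.135);s('green cap',t1(92,463),.135)
for q in [(524,175),(718,205),(660,437),(478,398)]: s('tray',t2(*q),.042)
s('bowl',t2(338,370),.065); s('bowl floor',t2(320,364),.005)
s('red1',t2(138,222),.05);s('red2',t2(258,222),.05)
s('mud handle',t2(85,45),.052);s('mud head',t2(152,172),.056)
s('op handle',t2(68,402),.048);s('op head',t2(163,296),.043)
s('tealA',t1(677,305),.05);s('tealB',t1(728,385),.05)
o=telemetry.get_obs();print(R.from_euler('xyz',o['tool_rot'],degrees=True).as_matrix().round(2))
# disc
s('disc l',t1(563,227),.03)
# heights by two views
ps,Ks,Ws,_=snap('scene')
a,b=masks(p),masks(ps)
for k in ['teal','blue','scoop']:
    ca=np.mean([c[1] for c in comps(a[k],40)[:1]],0); cb=np.mean([c[1] for c in comps(b[k],40)[:1]],0)
    print(k,tri(ray(K,W,*ca),ray(Ks,Ws,*cb)))
E
```

```text
scoop trough end [0.563 0.159 0.05 ]
scoop handle end [0.557 0.037 0.046]
lane a [0.731 0.306 0.003]
lane b [0.651 0.154 0.003]
lane c [0.263 0.36  0.003]
lane d [0.343 0.511 0.003]
blue base [0.64  0.279 0.045]
blue cap end [0.577 0.165 0.026]
pink base [0.56  0.348 0.045]
pink cap [0.512 0.22  0.026]
amber cap [0.469 0.379 0.135]
green cap [0.372 0.426 0.135]
tray [ 0.598 -0.374  0.042]
tray [ 0.571 -0.509  0.042]
tray [ 0.378 -0.464  0.042]
tray [ 0.411 -0.339  0.042]
bowl [ 0.436 -0.237  0.065]
bowl floor [ 0.437 -0.237  0.005]
red1 [ 0.559 -0.103  0.05 ]
red2 [ 0.559 -0.187  0.05 ]
mud handle [ 0.708 -0.067  0.052]
mud head [ 0.601 -0.113  0.056]
op handle [ 0.409 -0.053  0.048]
op head [ 0.497 -0.121  0.043]
tealA [0.491 0.051 0.05 ]
tealB [0.424 0.016 0.05 ]
[[-0.   -0.92  0.39]
 [-0.    0.39  0.92]
 [-1.   -0.   -0.  ]]
disc l [0.557 0.134 0.03 ]
teal (array([0.47378644, 0.04706783, 0.03952028]), np.float64(0.0025669112955578935))
blue (array([ 0.60224254,  0.23141817, -0.06383475]), np.float64(0.01782018055745848))
scoop (array([0.55581841, 0.12205047, 0.02921285]), np.float64(0.0158125756900218))
```

Run:
```python
from h import *
plan([.559,.086,.15],87)
```

```text
OFF [0.092, -0.481, -0.353] ROT [1.223, -0.0, 0.0] flip 1 rows 9.7 t 0.4 tcp [0.253 0.599 0.23 ] w 0.087 q7 -3.0
```

Call:
{"name": "drive_tool", "arguments": {
  "offset": [
    [0, -0.48, -0.35],
    [0, -0.48, -0.35],
    [0, -0.48, -0.35],
    [0, -0.48, -0.35],
    [0, -0.48, -0.35],
    [0, -0.48, -0.35],
    [0, -0.48, -0.35],
    [0, -0.48, -0.35],
    [0.08, -0.481, -0.353],
    [0.09, -0.481, -0.353]
  ],
  "angular": [
    [1.22, 0, 0],
    [1.22, 0, 0],
    [1.22, 0, 0],
    [1.22, 0, 0],
    [1.22, 0, 0],
    [1.22, 0, 0],
    [1.22, 0, 0],
    [1.22, 0, 0],
    [1.223, 0, 0],
    [1.223, 0, 0]
  ],
  "fingers": -1
}}

```text
time_s: 1.65
tool_pos: [0.5578, 0.0891, 0.1461]
tool_rot: [19.0, 89.8, 16.0]
force: [1.1, 0.6, -0.8]
grip_width: 0.0869
```

Run:
```python
from h import *
plan([.559,.086,.052],87)
p,K,W,c=snap('wrist','w1.png',1.5); print(proj(K,W,[.559,.086,.046])*1.5)
```

```text
OFF [0.105, -0.003, 0.001] ROT [-0.001, 0.003, -0.001] flip 1 rows 1.7 t 1.65 tcp [0.558 0.089 0.146] w 0.087 q7 -10.0
[388.64611771 294.91691162]
```

View pics/w1.png

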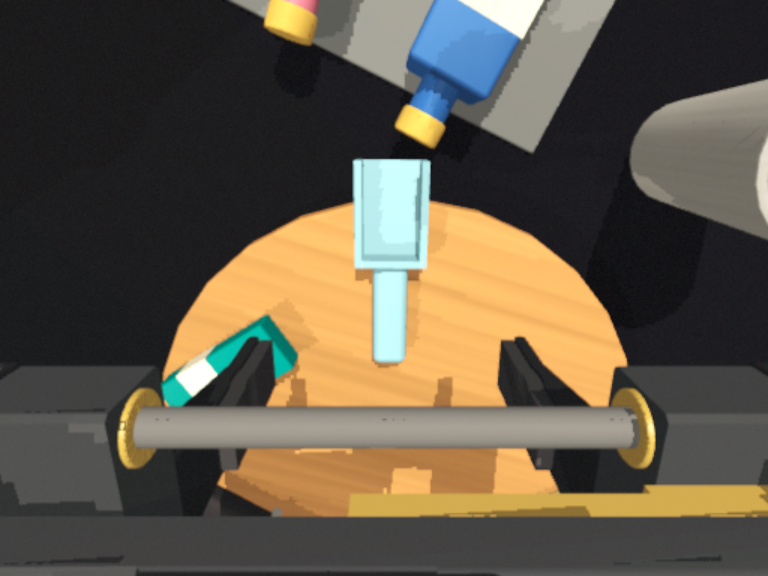

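Call:
{"name": "drive_tool", "arguments": {
  "offset": [
    [0.06, -0.003, 0.001],
    [0.09, -0.003, 0.001],
    [0.105, -0.003, 0.001],
    [0.105, -0.003, 0.001],
    [0.105, -0.003, 0.001]
  ],
  "angular": [
    [0, 0, 0],
    [0, 0, 0],
    [0, 0, 0],
    [0, 0, 0],
    [0, 0, 0]
  ],
  "fingers": -0.15
}}

```text
time_s: 2.33
tool_pos: [0.5599, 0.0776, 0.0384]
tool_rot: [-66.4, 89.7, -69.8]
force: [-0.8, -0.8, 12.2]
grip_width: 0.0521
```

Call:
{"name": "drive_tool", "arguments": {
  "offset": [
    [0, 0, 0],
    [0, 0, 0],
    [0, 0, 0],
    [0, 0, 0],
    [0, 0, 0]
  ],
  "angular": [
    [0, 0, 0],
    [0, 0, 0],
    [0, 0, 0],
    [0, 0, 0],
    [0, 0, 0]
  ],
  "fingers": 1,
  "squeeze": 25
}}

```text
time_s: 2.95
tool_pos: [0.56, 0.078, 0.0385]
tool_rot: [-64.0, 89.7, -67.5]
force: [-0.7, 0.7, 4.1]
grip_width: 0.0199
```

Run:
```python
from h import *
plan([.477,-.382,.15],-12,0,1)
plan([.477,-.382,.15],-12,0,0)
plan([.56,.078,.15],87,0,1)
```

```text
OFF [-0.098, -0.465, -0.055] ROT [1.72, 0.006, 0.002] flip 1 rows 9.2 t 2.95 tcp [0.56  0.078 0.038] w 0.02 q7 -7.0
OFF [-0.098, -0.465, -0.055] ROT [-1.421, -0.002, 0.006] flip 0 rows 7.6 t 2.95 tcp [0.56  0.078 0.038] w 0.02 q7 -7.0
OFF [-0.1, -0.0, 0.0] ROT [-0.008, 0.002, 0.005] flip 1 rows 1.6 t 2.95 tcp [0.56  0.078 0.038] w 0.02 q7 -7.0
```

Call:
{"name": "drive_tool", "arguments": {
  "offset": [
    [-0.05, 0, 0],
    [-0.1, 0, 0],
    [-0.1, -0.06, -0.007],
    [-0.1, -0.12, -0.014],
    [-0.1, -0.18, -0.021],
    [-0.1, -0.24, -0.028],
    [-0.1, -0.3, -0.035],
    [-0.1, -0.36, -0.042],
    [-0.1, -0.42, -0.05],
    [-0.1, -0.465, -0.055]
  ],
  "angular": [
    [0, 0, 0],
    [0, 0, 0],
    [0.18, 0, 0],
    [0.36, 0, 0],
    [0.54, 0, 0],
    [0.72, 0, 0],
    [0.9, 0, 0],
    [1.08, 0, 0],
    [1.26, 0, 0],
    [1.44, 0, 0]
  ]
}}

```text
time_s: 4.2
tool_pos: [0.4751, -0.385, 0.1402]
tool_rot: [3.9, 89.7, -82.5]
force: [0.1, -0.2, 0.2]
grip_width: 0.0198
```

Run:
```python
from h import *
plan([.477,-.382,.15],-12,0,1)
plan([.477,-.382,.041],-12,0,1)
```

```text
OFF [0.001, 0.002, -0.003] ROT [0.272, 0.006, -0.001] flip 1 rows 1.5 t 4.2 tcp [ 0.475 -0.385  0.14 ] w 0.02 q7 -35.0
OFF [0.11, 0.002, -0.004] ROT [0.272, 0.006, -0.001] flip 1 rows 1.8 t 4.2 tcp [ 0.475 -0.385  0.14 ] w 0.02 q7 -35.0
```

Call:
{"name": "drive_tool", "arguments": {
  "offset": [
    [0, 0.002, -0.003],
    [0, 0.002, -0.003],
    [0, 0.002, -0.003],
    [0, 0.002, -0.003]
  ],
  "angular": [
    [0.15, 0, 0],
    [0.272, 0, 0],
    [0.272, 0, 0],
    [0.272, 0, 0]
  ]
}}

```text
time_s: 4.7
tool_pos: [0.4768, -0.3815, 0.1397]
tool_rot: [11.5, 89.7, -90.3]
force: [0.8, -0.4, -0.6]
grip_width: 0.02
```

Run:
```python
from h import *
plan([.477,-.382,.041],-12,0,1)
snap('wrist','w2.png',1.5);snap('top','t3.png',1.5)
```

```text
OFF [0.11, 0.0, -0.0] ROT [0.003, 0.005, -0.001] flip 1 rows 1.8 t 4.7 tcp [ 0.477 -0.382  0.14 ] w 0.02 q7 -50.0
```

View pics/w2.png

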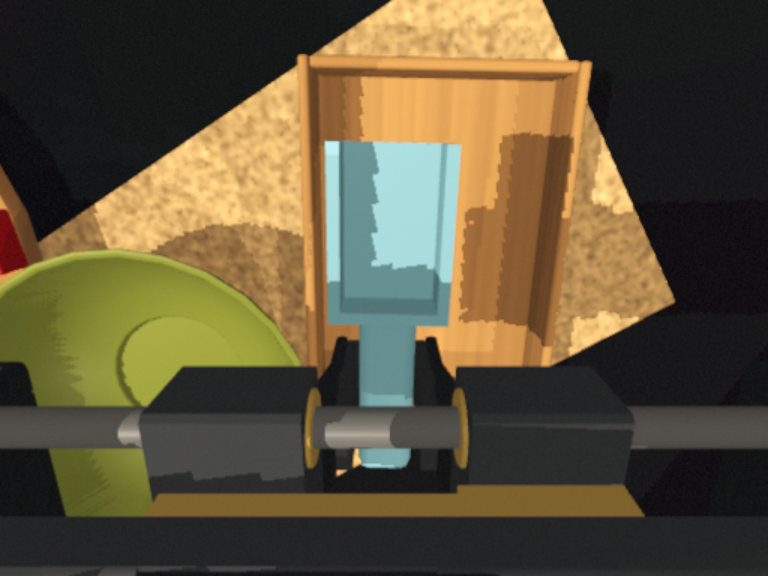

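View pics/t3.png

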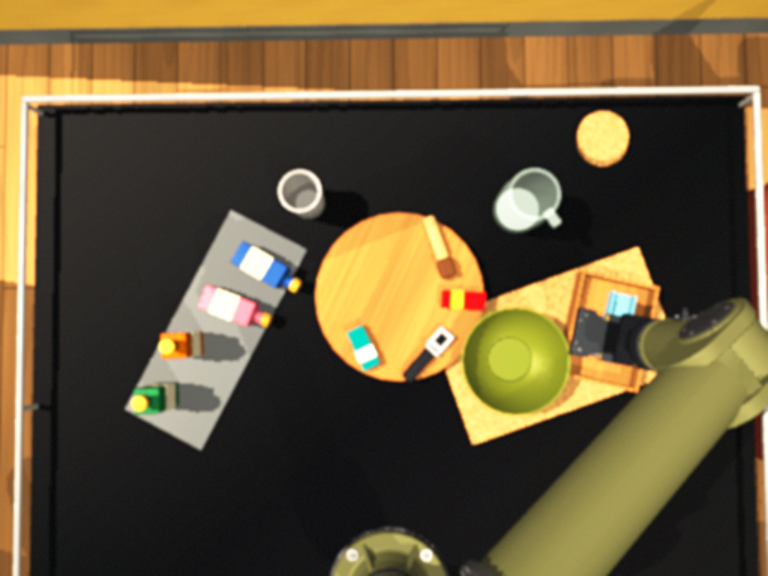

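Call:
{"name": "drive_tool", "arguments": {
  "offset": [
    [0.06, 0, 0],
    [0.1, 0, 0],
    [0.11, 0, 0],
    [0.11, 0, 0],
    [0.11, 0, 0]
  ],
  "angular": [
    [0, 0, 0],
    [0, 0, 0],
    [0, 0, 0],
    [0, 0, 0],
    [0, 0, 0]
  ]
}}

```text
time_s: 5.42
tool_pos: [0.4782, -0.3833, 0.0321]
tool_rot: [37.3, 89.5, -64.6]
force: [1.1, -0.6, -0.2]
grip_width: 0.0197
```

Call:
{"name": "drive_tool", "arguments": {
  "offset": [
    [0, 0, 0],
    [0, 0, 0],
    [0, 0, 0],
    [-0.05, 0, 0],
    [-0.11, 0, 0],
    [-0.14, 0, 0]
  ],
  "angular": [
    [0, 0, 0],
    [0, 0, 0],
    [0, 0, 0],
    [0, 0, 0],
    [0, 0, 0],
    [0, 0, 0]
  ],
  "fingers": 0.22
}}

```text
time_s: 6.18
tool_pos: [0.4784, -0.3835, 0.1756]
tool_rot: [48.9, 89.3, -53.0]
force: [1.1, -0.5, 0.8]
grip_width: 0.0344
```

Run:
```python
from h import *
snap('wrist','w3.png',1.5);p,K,W,c=snap('top')
cv2.imwrite('pics/t4.png',cv2.resize(cv2.cvtColor(p[130:310,200:400],cv2.COLOR_RGB2BGR),None,fx=4,fy=3.3333,interpolation=cv2.INTER_CUBIC)[:600])
```

```text
(no output)
```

View pics/w3.png

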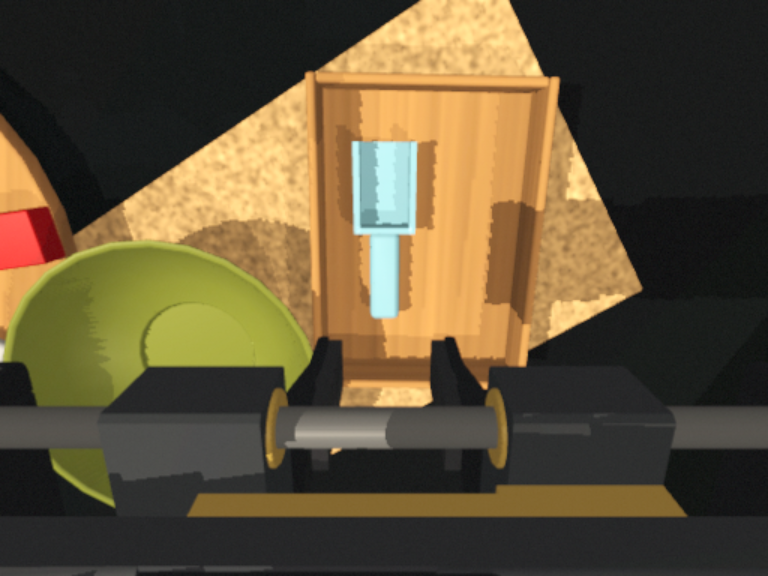

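View pics/t4.png

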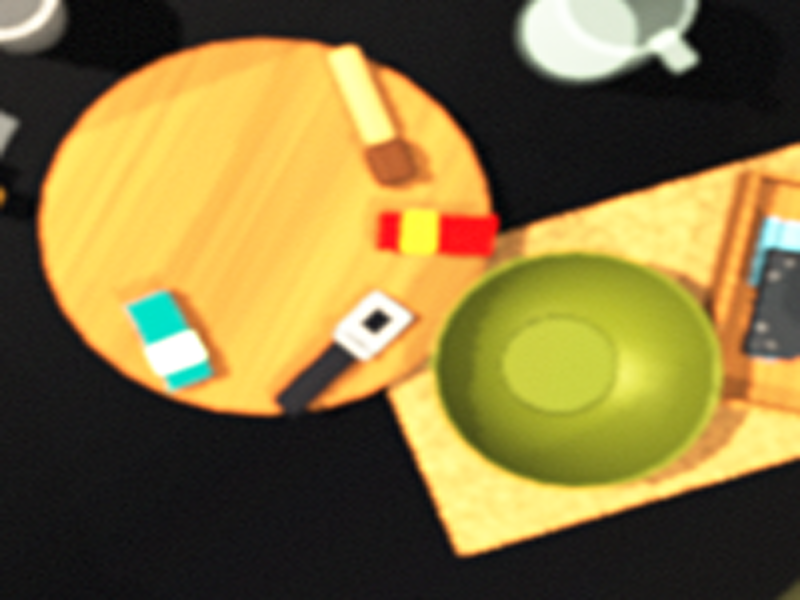

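Run:
```python
from h import *
p,K,W,c=snap('top')
t=lambda X,Y,z:onz(K,W,200+X/4,130+Y/3.3333,z)
def pr(n,a,b):
    d=b-a; print(n,((a+b)/2).round(3),np.linalg.norm(d).round(3),np.degrees(np.arctan2(d[1],d[0])).round(1)); return (a+b)/2,np.degrees(np.arctan2(d[1],d[0]))
pr('teal',t(147,302,.05),t(197,385,.05))
pr('mud',t(345,50,.052),t(396,178,.056))
pr('op',t(290,405,.048),t(397,305,.043))
m,a=pr('red',t(378,231,.05),t(497,235,.05))
m[2]=.15
plan(m,a)
```

```text
teal [0.458 0.041 0.05 ] 0.078 -153.5
mud [ 0.65  -0.098  0.054] 0.114 -162.5
op [ 0.448 -0.079  0.045] 0.112 -42.4
red [ 0.55  -0.145  0.05 ] 0.083 -92.7
OFF [0.033, 0.021, -0.248] ROT [1.41, 0.0, -0.012] flip 1 rows 7.5 t 6.33 tcp [ 0.478 -0.383  0.174] w 0.034 q7 -51.0
```

```bash
cat >> h.py <<'E'
def plan(g,ax,tilt=0,flip=None):
    o=telemetry.get_obs(); R0=R.from_euler('xyz',o['tool_rot'],degrees=True).as_matrix(); p0=np.array(o['tool_pos'])
    print('t',round(o['time_s'],2),'tcp',p0.round(3),'w',round(o['grip_width'],3),'q',o['qpos'].round(0),'F',o['force'].round(1))
    for f in (0,1):
        if flip is not None and f!=flip: continue
        Rm=Rt(ax,tilt)
        if f: Rm=Rm@np.diag([1,-1,-1])
        rv=R.from_matrix(R0.T@Rm).as_rotvec(); tcp=np.array(g)+0.011*Rm[:,0]; off=R0.T@(tcp-p0)
        daz=np.degrees(np.arctan2(tcp[1],tcp[0])-np.arctan2(p0[1],p0[0]))
        print(' flip',f,'OFF',off.round(3).tolist(),'ROT',rv.round(3).tolist(),'rows',round(max(np.linalg.norm(off)/.0625,np.degrees(np.linalg.norm(rv))/10.7),1),'q7~',round(o['qpos'][6]-np.degrees(rv[0])-daz))
def objs(px0=200,z=None):
    pass
E
python3 - <<'E'
from h import *
plan([.55,-.145,.15],-92.7)
E
```

```text
t 6.33 tcp [ 0.478 -0.383  0.174] w 0.034 q [ -8.  22.  55.  95. -19.  72. -51.] F [-0.  -0.4 -0.6]
 flip 0 OFF [0.033, 0.021, -0.248] ROT [-1.731, 0.012, -0.0] rows 9.3 q7~ 24
 flip 1 OFF [0.033, 0.021, -0.248] ROT [1.411, -0.0, -0.012] rows 7.6 q7~ -156
```

Call:
{"name": "drive_tool", "arguments": {
  "offset": [
    [0, 0, -0.03],
    [0, 0.005, -0.06],
    [0, 0.01, -0.1],
    [0, 0.013, -0.13],
    [0, 0.015, -0.16],
    [0.01, 0.018, -0.2],
    [0.02, 0.021, -0.23],
    [0.033, 0.021, -0.248],
    [0.033, 0.021, -0.248],
    [0.033, 0.021, -0.248]
  ],
  "angular": [
    [-0.18, 0, 0],
    [-0.36, 0, 0],
    [-0.54, 0, 0],
    [-0.72, 0, 0],
    [-0.9, 0, 0],
    [-1.08, 0, 0],
    [-1.26, 0, 0],
    [-1.44, 0, 0],
    [-1.62, 0, 0],
    [-1.731, 0.012, 0]
  ],
  "fingers": -0.38
}}

```text
time_s: 7.58
tool_pos: [0.549, -0.1437, 0.137]
tool_rot: [174.7, 89.8, 172.3]
force: [-0.1, 0.3, 0.2]
grip_width: 0.0602
```

Call:
{"name": "drive_tool", "arguments": {
  "offset": [
    [0, 0, 0],
    [0, 0, 0]
  ],
  "angular": [
    [0, 0, 0],
    [0, 0, 0]
  ]
}}

```text
time_s: 7.82
tool_pos: [0.5482, -0.1435, 0.1358]
tool_rot: [175.3, 89.7, 172.9]
force: [0.1, -0.3, -0.5]
grip_width: 0.0597
```

Run:
```python
from h import *
plan([.55,-.145,.054],-92.7,0,0)
p,K,W,c=snap('wrist','w4.png',1.5)
```

```text
t 7.83 tcp [ 0.548 -0.143  0.136] w 0.06 q [-18.  14.  34. 103.  -8.  66.  17.] F [ 0.1 -0.3 -0.5]
 flip 0 OFF [0.093, -0.001, 0.002] ROT [0.004, -0.006, -0.0] rows 1.5 q7~ 16
```

View pics/w4.png

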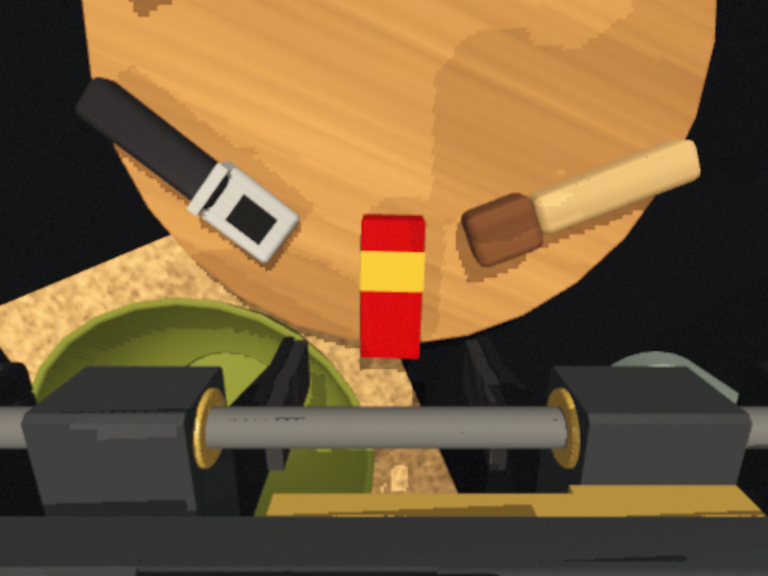

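Call:
{"name": "drive_tool", "arguments": {
  "offset": [
    [0.05, -0.001, 0.002],
    [0.08, -0.001, 0.002],
    [0.092, -0.001, 0.002],
    [0.092, -0.001, 0.002]
  ],
  "angular": [
    [0, 0, 0],
    [0, 0, 0],
    [0, 0, 0],
    [0, 0, 0]
  ]
}}

```text
time_s: 8.38
tool_pos: [0.5497, -0.1446, 0.0439]
tool_rot: [178.8, 89.7, 176.3]
force: [0.4, -0.1, 0.4]
grip_width: 0.0602
```

Call:
{"name": "drive_tool", "arguments": {
  "offset": [
    [0, 0, 0],
    [0, 0, 0],
    [0, 0, 0],
    [0, 0, 0]
  ],
  "angular": [
    [0, 0, 0],
    [0, 0, 0],
    [0, 0, 0],
    [0, 0, 0]
  ],
  "fingers": 1,
  "squeeze": 25
}}

```text
time_s: 8.88
tool_pos: [0.5501, -0.1447, 0.0445]
tool_rot: [177.1, 89.7, 174.6]
force: [-0.6, 0.3, 3.2]
grip_width: 0.0339
```

Run:
```python
from h import *
plan([.456,-.236,.15],-92.7,0,0)
plan([.456,-.236,.053],-92.7,0,0)
```

```text
t 8.88 tcp [ 0.55  -0.145  0.045] w 0.034 q [-16.  20.  33. 107. -13.  57.  20.] F [-0.6  0.3  3.2]
 flip 0 OFF [-0.094, -0.095, -0.091] ROT [0.004, -0.005, -0.0] rows 2.6 q7~ 33
t 8.88 tcp [ 0.55  -0.145  0.045] w 0.034 q [-16.  20.  33. 107. -13.  57.  20.] F [-0.6  0.3  3.2]
 flip 0 OFF [0.003, -0.095, -0.09] ROT [0.004, -0.005, -0.0] rows 2.1 q7~ 33
```

Call:
{"name": "drive_tool", "arguments": {
  "offset": [
    [-0.05, 0, 0],
    [-0.095, -0.02, -0.02],
    [-0.095, -0.06, -0.06],
    [-0.095, -0.095, -0.091],
    [-0.095, -0.095, -0.091],
    [-0.05, -0.095, -0.09],
    [0, -0.095, -0.09],
    [0.003, -0.095, -0.09],
    [0.003, -0.095, -0.09]
  ],
  "angular": [
    [0, 0, 0],
    [0, 0, 0],
    [0, 0, 0],
    [0, 0, 0],
    [0, 0, 0],
    [0, 0, 0],
    [0, 0, 0],
    [0, 0, 0],
    [0, 0, 0]
  ]
}}

```text
time_s: 10.0
tool_pos: [0.4571, -0.2357, 0.0429]
tool_rot: [-176.0, 89.8, -178.5]
force: [-0.6, 0.6, -0.2]
grip_width: 0.0336
```

Call:
{"name": "drive_tool", "arguments": {
  "offset": [
    [0, 0, 0],
    [0, 0, 0],
    [0, 0, 0],
    [-0.05, 0, 0],
    [-0.1, 0, 0],
    [-0.13, 0, 0],
    [-0.13, 0, 0]
  ],
  "angular": [
    [0, 0, 0],
    [0, 0, 0],
    [0, 0, 0],
    [0, 0, 0],
    [0, 0, 0],
    [0, 0, 0],
    [0, 0, 0]
  ],
  "fingers": -0.15
}}

```text
time_s: 10.88
tool_pos: [0.4593, -0.2365, 0.1757]
tool_rot: [-23.9, 89.9, -26.4]
force: [0.0, -0.2, -0.4]
grip_width: 0.0496
```

Run:
```python
from h import *
plan([.448,-.079,.15],-42)
snap('wrist','w5.png',1.5);p,K,W,c=snap('top')
cv2.imwrite('pics/t5.png',cv2.resize(cv2.cvtColor(p[130:310,200:400],cv2.COLOR_RGB2BGR),None,fx=4,fy=3.3333,interpolation=cv2.INTER_CUBIC)[:600])
```

```text
t 10.88 tcp [ 0.459 -0.236  0.176] w 0.05 q [-14.   4.  40. 107.  -3.  69.  25.] F [ 0.  -0.2 -0.4]
 flip 0 OFF [0.037, 0.157, -0.018] ROT [-0.881, 0.001, 0.002] rows 4.7 q7~ 58
 flip 1 OFF [0.037, 0.157, -0.018] ROT [2.261, 0.002, -0.002] rows 12.1 q7~ -122
```

View pics/w5.png

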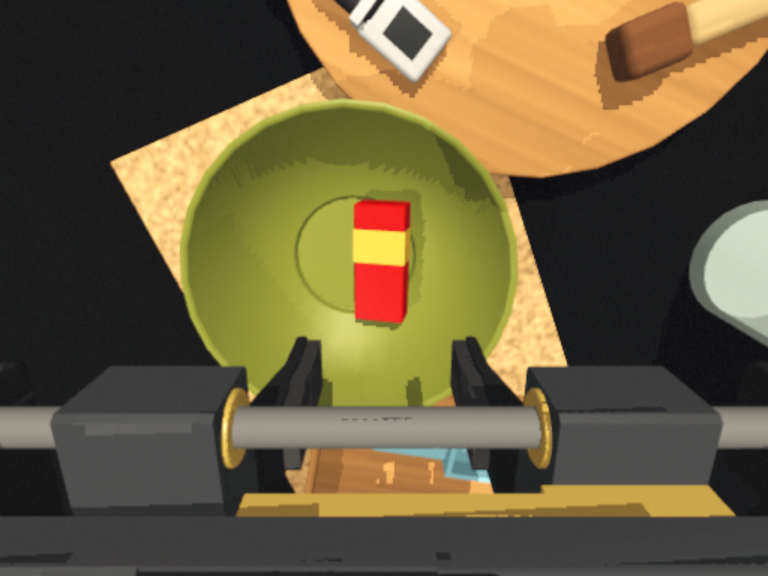

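View pics/t5.png

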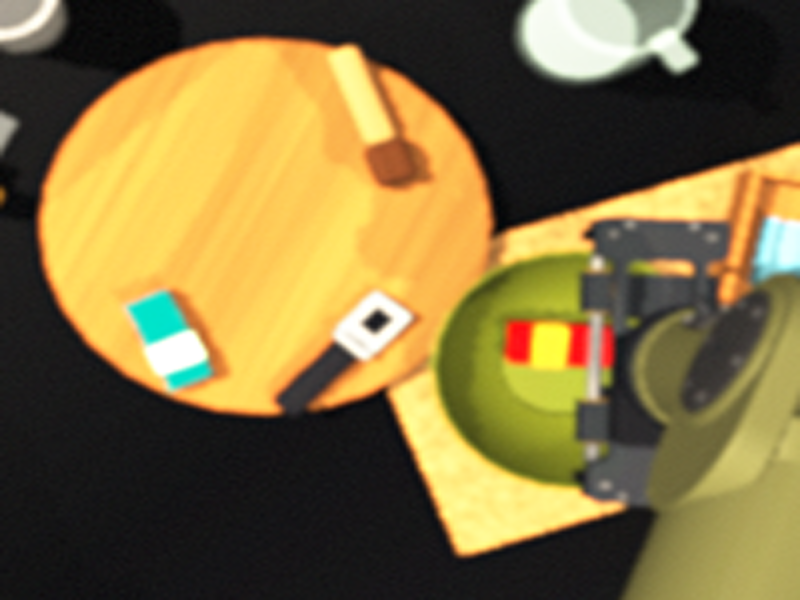

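Run:
```python
from h import *
plan([.444,-.076,.12],-42,0,0)
```

```text
t 10.97 tcp [ 0.457 -0.235  0.173] w 0.05 q [-14.   4.  40. 108.  -3.  69.  25.] F [ 0.  -0.1 -1.2]
 flip 0 OFF [0.064, 0.159, -0.02] ROT [-0.881, -0.004, -0.002] rows 4.7 q7~ 58
```

Call:
{"name": "drive_tool", "arguments": {
  "offset": [
    [0, 0.05, -0.01],
    [0, 0.1, -0.02],
    [0.03, 0.159, -0.02],
    [0.064, 0.159, -0.02],
    [0.064, 0.159, -0.02],
    [0.064, 0.159, -0.02],
    [0.064, 0.159, -0.02]
  ],
  "angular": [
    [-0.18, 0, 0],
    [-0.36, 0, 0],
    [-0.54, 0, 0],
    [-0.72, 0, 0],
    [-0.881, 0, 0],
    [-0.881, 0, 0],
    [-0.881, 0, 0]
  ],
  "fingers": -0.1
}}

```text
time_s: 11.85
tool_pos: [0.4437, -0.0759, 0.1084]
tool_rot: [129.4, 89.7, 177.2]
force: [0.0, 0.0, 0.4]
grip_width: 0.0479
```

Run:
```python
from h import *
plan([.444,-.076,.054],-42,0,0)
p,K,W,c=snap('wrist','w6.png',1.5);print(proj(K,W,[.444,-.076,.048])*1.5)
```

```text
t 11.85 tcp [ 0.444 -0.076  0.108] w 0.048 q [-25.  -1.  31. 120.   1.  61.  54.] F [0.  0.  0.4]
 flip 0 OFF [0.065, -0.0, 0.0] ROT [-0.003, -0.003, -0.004] rows 1.0 q7~ 54
[386.4040176  316.30068244]
```

View pics/w6.png

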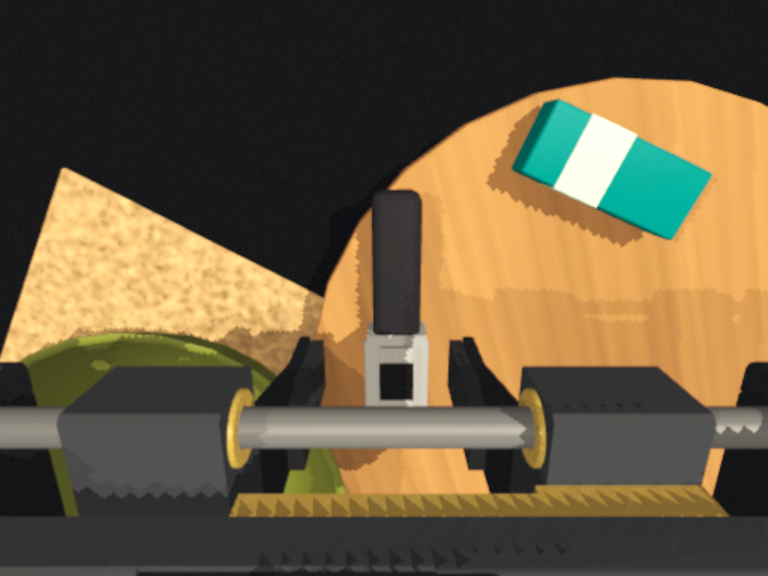

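Call:
{"name": "drive_tool", "arguments": {
  "offset": [
    [0.03, 0.006, 0.005],
    [0.064, 0.006, 0.005],
    [0.064, 0.006, 0.005],
    [0.064, 0.006, 0.005]
  ],
  "angular": [
    [0, 0, 0],
    [0, 0, 0],
    [0, 0, 0],
    [0, 0, 0]
  ]
}}

```text
time_s: 12.4
tool_pos: [0.4434, -0.0685, 0.0457]
tool_rot: [127.1, 89.8, 174.9]
force: [-0.6, -0.1, 0.4]
grip_width: 0.0478
```

Call:
{"name": "drive_tool", "arguments": {
  "offset": [
    [0, 0, 0],
    [0, 0, 0],
    [0, 0, 0],
    [0, 0, 0]
  ],
  "angular": [
    [0, 0, 0],
    [0, 0, 0],
    [0, 0, 0],
    [0, 0, 0]
  ],
  "fingers": 1,
  "squeeze": 25
}}

```text
time_s: 12.9
tool_pos: [0.4437, -0.0685, 0.0462]
tool_rot: [121.4, 89.9, 169.2]
force: [-0.3, -0.1, 3.7]
grip_width: 0.0236
```

Run:
```python
from h import *
# opener slot at -.008 ; own x of grasp ~ -11 ; axis -12 or 168
C=np.array([.4895,-.4215]); n=np.array([.208,.978]); d=np.array([.978,-.208])
for ax,s in((-12,1),(168,-1)):
    g=C-.008*n-.011*s*d; print(ax,g); plan([*g,.15],ax)
```

```text
-12 [ 0.477078 -0.427036]
t 12.9 tcp [ 0.444 -0.069  0.046] w 0.024 q [-25.   5.  31. 123.  -3.  53.  56.] F [-0.3 -0.1  3.7]
 flip 0 OFF [-0.093, -0.265, -0.243] ROT [-0.527, -0.001, -0.002] rows 5.9 q7~ 119
 flip 1 OFF [-0.093, -0.265, -0.243] ROT [2.615, -0.003, 0.001] rows 14.0 q7~ -61
168 [ 0.498594 -0.431612]
t 12.9 tcp [ 0.444 -0.069  0.046] w 0.024 q [-25.   5.  31. 123.  -3.  53.  56.] F [-0.3 -0.1  3.7]
 flip 0 OFF [-0.093, -0.284, -0.232] ROT [2.615, -0.003, 0.001] rows 14.0 q7~ -62
 flip 1 OFF [-0.093, -0.284, -0.232] ROT [-0.527, -0.001, -0.002] rows 6.1 q7~ 118
```

Call:
{"name": "drive_tool", "arguments": {
  "offset": [
    [-0.05, 0, 0],
    [-0.1, -0.01, -0.01],
    [-0.1, -0.05, -0.045],
    [-0.1, -0.09, -0.085],
    [-0.1, -0.13, -0.125],
    [-0.1, -0.175, -0.165],
    [-0.1, -0.22, -0.2],
    [-0.093, -0.265, -0.243],
    [-0.093, -0.265, -0.243],
    [-0.093, -0.265, -0.243]
  ],
  "angular": [
    [0, 0, 0],
    [0, 0, 0],
    [-0.08, 0, 0],
    [-0.16, 0, 0],
    [-0.25, 0, 0],
    [-0.34, 0, 0],
    [-0.43, 0, 0],
    [-0.527, 0, 0],
    [-0.527, 0, 0],
    [-0.527, 0, 0]
  ]
}}

```text
time_s: 14.15
tool_pos: [0.4765, -0.426, 0.1379]
tool_rot: [75.3, 89.8, 153.3]
force: [0.2, -0.0, -0.7]
grip_width: 0.0238
```

Run:
```python
from h import *
plan([.477,-.427,.042],-12,0,0)
snap('wrist','w7.png',1.5)
```

```text
t 14.15 tcp [ 0.477 -0.426  0.138] w 0.024 q [  5.  25.  44.  93. -18.  70. 131.] F [ 0.2 -0.  -0.7]
 flip 0 OFF [0.107, -0.001, -0.001] ROT [-0.001, 0.001, -0.004] rows 1.7 q7~ 131
```

View pics/w7.png

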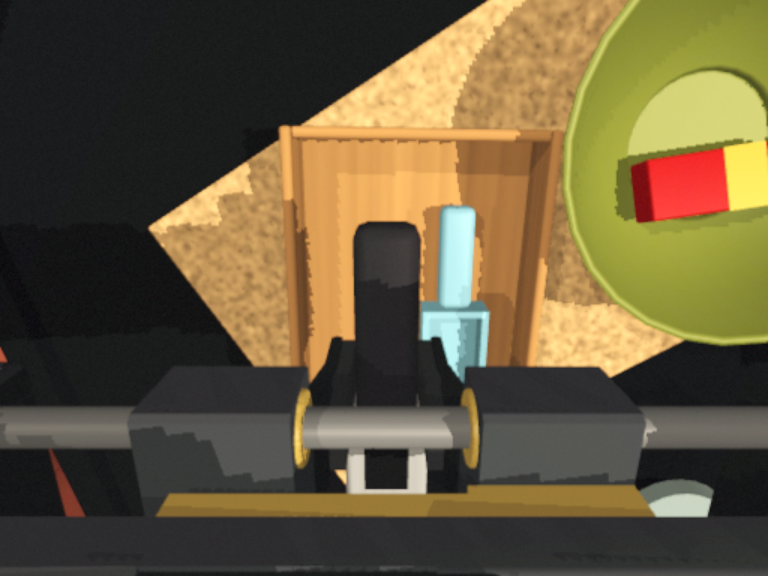

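Call:
{"name": "drive_tool", "arguments": {
  "offset": [
    [0.05, 0, -0.007],
    [0.09, 0, -0.007],
    [0.1, 0, -0.007],
    [0.1, 0, -0.007],
    [0.1, 0, -0.007]
  ],
  "angular": [
    [0, 0, 0],
    [0, 0, 0],
    [0, 0, 0],
    [0, 0, 0],
    [0, 0, 0]
  ]
}}

```text
time_s: 14.82
tool_pos: [0.4771, -0.4322, 0.0406]
tool_rot: [-49.4, 90.0, 28.7]
force: [0.1, -0.4, -1.5]
grip_width: 0.0239
```

Call:
{"name": "drive_tool", "arguments": {
  "offset": [
    [0, 0, 0],
    [0, 0, 0],
    [0, 0, 0],
    [-0.05, 0, 0],
    [-0.1, 0, 0],
    [-0.14, 0, 0],
    [-0.14, 0, 0]
  ],
  "angular": [
    [0, 0, 0],
    [0, 0, 0],
    [0, 0, 0],
    [0, 0, 0],
    [0, 0, 0],
    [0, 0, 0],
    [0, 0, 0]
  ],
  "fingers": 0.15
}}

```text
time_s: 15.7
tool_pos: [0.4784, -0.4342, 0.1848]
tool_rot: [-109.8, 89.6, -31.8]
force: [0.5, -0.5, -0.7]
grip_width: 0.0366
```

Run:
```python
from h import *
snap('wrist','w8.png',1.5);p,K,W,c=snap('top')
cv2.imwrite('pics/t6.png',cv2.resize(cv2.cvtColor(p[130:310,200:400],cv2.COLOR_RGB2BGR),None,fx=4,fy=3.3333,interpolation=cv2.INTER_CUBIC)[:600])
```

```text
(no output)
```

View pics/w8.png

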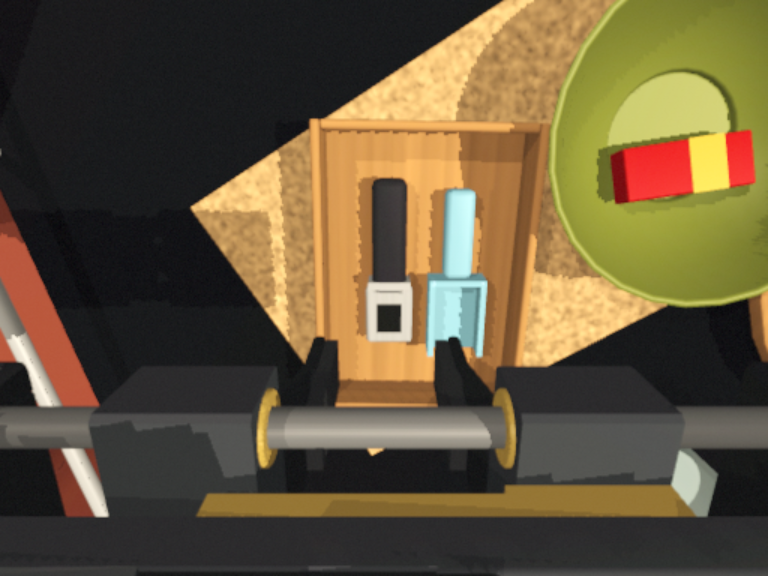

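View pics/t6.png

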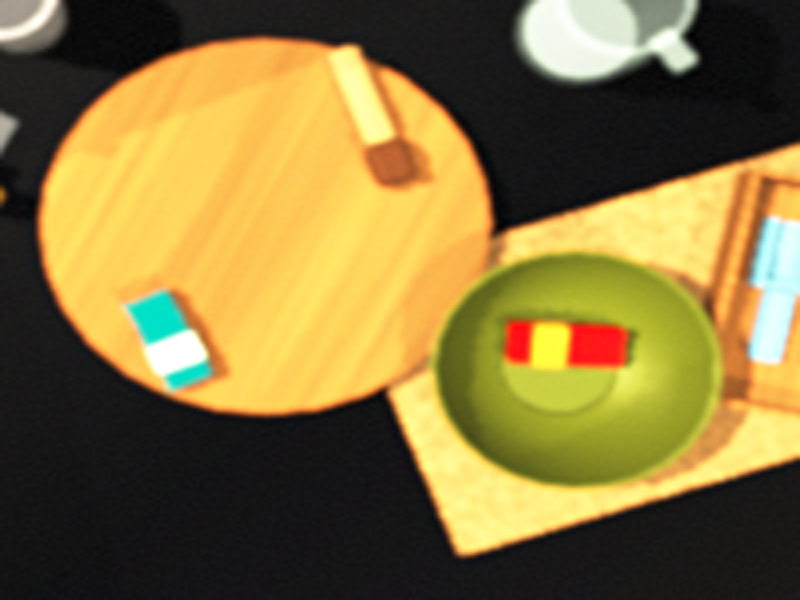

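Run:
```python
from h import *
plan([.653,-.097,.15],-162.5)
```

```text
t 15.8 tcp [ 0.477 -0.432  0.181] w 0.037 q [  5.  24.  45.  89. -17.  74. 131.] F [-0.   0.4  0. ]
 flip 0 OFF [0.042, -0.103, 0.364] ROT [2.628, 0.001, -0.001] rows 14.1 q7~ -54
 flip 1 OFF [0.042, -0.103, 0.364] ROT [-0.513, 0.0, 0.001] rows 6.1 q7~ 126
```

Call:
{"name": "drive_tool", "arguments": {
  "offset": [
    [0, 0, 0.04],
    [0, 0, 0.09],
    [0, 0, 0.14],
    [0, 0, 0.19],
    [0, 0, 0.24],
    [0, 0, 0.29],
    [0, 0, 0.34],
    [0, -0.03, 0.364],
    [0, -0.07, 0.364],
    [0, -0.1, 0.364]
  ],
  "angular": [
    [0.18, 0, 0],
    [0.36, 0, 0],
    [0.54, 0, 0],
    [0.72, 0, 0],
    [0.9, 0, 0],
    [1.08, 0, 0],
    [1.26, 0, 0],
    [1.44, 0, 0],
    [1.62, 0, 0],
    [1.8, 0, 0]
  ],
  "fingers": -0.2
}}

```text
time_s: 17.05
tool_pos: [0.6505, -0.0956, 0.1786]
tool_rot: [-158.2, 89.9, 176.5]
force: [0.6, -0.4, 0.1]
grip_width: 0.0518
```

Run:
```python
from h import *
plan([.653,-.097,.15],-162.5,0,0)
```

```text
t 17.05 tcp [ 0.651 -0.096  0.179] w 0.052 q [-33.  29.  54.  87. -24.  76.  -2.] F [ 0.6 -0.4  0.1]
 flip 0 OFF [0.04, -0.0, 0.003] ROT [0.824, -0.002, 0.002] rows 4.4 q7~ -49
```

Call:
{"name": "drive_tool", "arguments": {
  "offset": [
    [0.04, 0, 0.003],
    [0.04, 0, 0.003],
    [0.04, 0, 0.003],
    [0.04, 0, 0.003],
    [0.04, 0, 0.003],
    [0.04, 0, 0.003],
    [0.04, 0, 0.003]
  ],
  "angular": [
    [0.18, 0, 0],
    [0.36, 0, 0],
    [0.54, 0, 0],
    [0.72, 0, 0],
    [0.824, 0, 0],
    [0.824, 0, 0],
    [0.824, 0, 0]
  ]
}}

```text
time_s: 17.92
tool_pos: [0.6526, -0.0967, 0.1377]
tool_rot: [-109.7, 89.8, 177.9]
force: [-0.3, -0.6, -0.7]
grip_width: 0.0523
```

Run:
```python
from h import *
plan([.653,-.097,.062],-162.5,0,0)
p,K,W,c=snap('wrist','w9.png',1.5);print(proj(K,W,[.653,-.097,.052])*1.5)
```

```text
t 17.93 tcp [ 0.653 -0.097  0.138] w 0.052 q [-38.  36.  63.  90. -32.  75. -43.] F [-0.3 -0.6 -0.7]
 flip 0 OFF [0.087, 0.001, 0.0] ROT [0.002, -0.001, 0.004] rows 1.4 q7~ -43
[388.20028157 295.3331585 ]
```

View pics/w9.png

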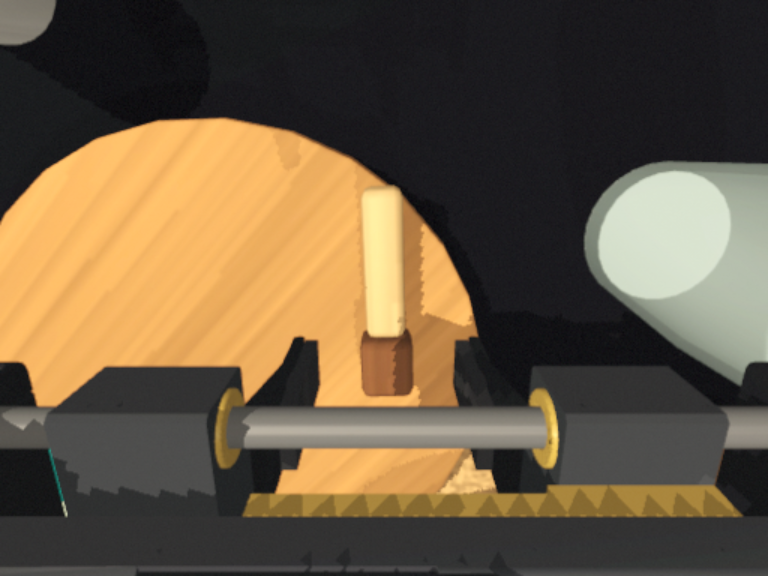

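Call:
{"name": "drive_tool", "arguments": {
  "offset": [
    [0, 0, 0],
    [0, 0, 0],
    [0, 0, 0],
    [0, 0, 0],
    [0, 0, 0],
    [0, 0, 0],
    [0, 0, 0],
    [0, 0, 0],
    [0, 0, 0],
    [0, 0, 0]
  ],
  "angular": [
    [-0.18, 0, 0],
    [-0.36, 0, 0],
    [-0.54, 0, 0],
    [-0.72, 0, 0],
    [-0.9, 0, 0],
    [-1.08, 0, 0],
    [-1.26, 0, 0],
    [-1.44, 0, 0],
    [-1.62, 0, 0],
    [-1.8, 0, 0]
  ]
}}

```text
time_s: 19.23
tool_pos: [0.6526, -0.0969, 0.138]
tool_rot: [140.6, 89.8, 171.7]
force: [-0.4, 0.2, -0.2]
grip_width: 0.0521
```

Run:
```python
from h import *
plan([.653,-.097,.15],-162.5,0,1)
```

```text
t 19.23 tcp [ 0.653 -0.097  0.138] w 0.052 q [-25.  27.  41.  89. -18.  71.  51.] F [-0.4  0.2 -0.2]
 flip 1 OFF [-0.001, -0.0, 0.0] ROT [-1.333, -0.001, -0.003] rows 7.1 q7~ 127
```

Call:
{"name": "drive_tool", "arguments": {
  "offset": [
    [0, 0, 0],
    [0, 0, 0],
    [0, 0, 0],
    [0, 0, 0],
    [0, 0, 0],
    [0, 0, 0],
    [0, 0, 0],
    [0, 0, 0],
    [0, 0, 0]
  ],
  "angular": [
    [-0.18, 0, 0],
    [-0.36, 0, 0],
    [-0.54, 0, 0],
    [-0.72, 0, 0],
    [-0.9, 0, 0],
    [-1.08, 0, 0],
    [-1.26, 0, 0],
    [-1.333, 0, 0],
    [-1.333, 0, 0]
  ]
}}

```text
time_s: 20.35
tool_pos: [0.6525, -0.0971, 0.138]
tool_rot: [58.5, 89.8, 166.0]
force: [0.2, -0.5, 0.2]
grip_width: 0.0519
```

Run:
```python
from h import *
plan([.653,-.097,.062],-162.5,0,1)
```

```text
t 20.35 tcp [ 0.652 -0.097  0.138] w 0.052 q [-14.  24.  27.  89. -11.  70. 122.] F [ 0.2 -0.5  0.2]
 flip 1 OFF [0.087, -0.001, -0.0] ROT [-0.001, 0.002, -0.003] rows 1.4 q7~ 122
```

Call:
{"name": "drive_tool", "arguments": {
  "offset": [
    [0.05, -0.001, 0],
    [0.08, -0.001, 0],
    [0.087, -0.001, 0],
    [0.087, -0.001, 0]
  ],
  "angular": [
    [0, 0, 0],
    [0, 0, 0],
    [0, 0, 0],
    [0, 0, 0]
  ]
}}

```text
time_s: 20.85
tool_pos: [0.6534, -0.0969, 0.0515]
tool_rot: [62.3, 89.8, 169.7]
force: [-0.6, 0.6, -0.1]
grip_width: 0.0525
```

Call:
{"name": "drive_tool", "arguments": {
  "offset": [
    [0, 0, 0],
    [0, 0, 0],
    [0, 0, 0],
    [0, 0, 0]
  ],
  "angular": [
    [0, 0, 0],
    [0, 0, 0],
    [0, 0, 0],
    [0, 0, 0]
  ],
  "fingers": 1,
  "squeeze": 25
}}

```text
time_s: 21.35
tool_pos: [0.6535, -0.0968, 0.0519]
tool_rot: [55.9, 89.8, 163.3]
force: [-0.2, 0.6, 1.0]
grip_width: 0.0218
```

Run:
```python
from h import *
C=np.array([.4895,-.4215]); n=np.array([.208,.978]); d=np.array([.978,-.208])
g=C-.048*n; print(g); plan([*g,.16],168,0,1)
```

```text
[ 0.479516 -0.468444]
t 21.35 tcp [ 0.653 -0.097  0.052] w 0.022 q [-13.  29.  25.  93. -14.  61. 123.] F [-0.2  0.6  1. ]
 flip 1 OFF [-0.097, 0.278, -0.302] ROT [0.514, 0.001, -0.003] rows 6.7 q7~ 130
```

Call:
{"name": "drive_tool", "arguments": {
  "offset": [
    [-0.05, 0, 0],
    [-0.097, 0.02, -0.02],
    [-0.097, 0.06, -0.06],
    [-0.097, 0.1, -0.11],
    [-0.097, 0.14, -0.155],
    [-0.097, 0.18, -0.2],
    [-0.097, 0.22, -0.24],
    [-0.097, 0.26, -0.28],
    [-0.097, 0.278, -0.302],
    [-0.097, 0.278, -0.302]
  ],
  "angular": [
    [0, 0, 0],
    [0, 0, 0],
    [0.08, 0, 0],
    [0.16, 0, 0],
    [0.25, 0, 0],
    [0.34, 0, 0],
    [0.43, 0, 0],
    [0.514, 0, 0],
    [0.514, 0, 0],
    [0.514, 0, 0]
  ]
}}

```text
time_s: 22.6
tool_pos: [0.476, -0.4714, 0.1489]
tool_rot: [113.5, 89.8, -168.9]
force: [-0.0, 0.7, -1.1]
grip_width: 0.0217
```

Run:
```python
from h import *
plan([.4795,-.468,.069],168,0,1)
snap('wrist','w10.png',1.5)
```

```text
t 22.6 tcp [ 0.476 -0.471  0.149] w 0.022 q [ 13.  27.  40.  87. -18.  72. 133.] F [-0.   0.7 -1.1]
 flip 1 OFF [0.091, -0.003, 0.004] ROT [-0.006, -0.002, -0.004] rows 1.5 q7~ 133
```

View pics/w10.png

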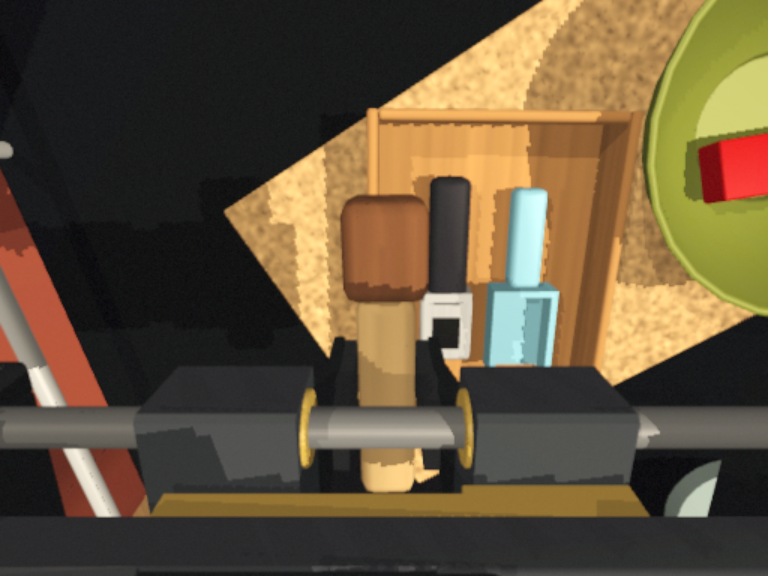

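Run:
```python
from h import *
p,K,W,c=snap('wrist')
q=lambda u,v,z:onz(K,W,u/1.5,v/1.5,z)
g=np.array([.4795,-.468])
n=np.array([.208,.978])
for nm,P in [('wall inner top',q(379,125,.045)),('wall outer',q(368,110,.045)),('opener handle left',q(431,240,.02)),('opener head left',q(421,340,.02)),('far R wall',q(641,112,.045)),('R inner',q(630,125,.045))]:
    print(nm,P.round(4),'n-coord rel g',((P[:2]-g)@n).round(4))
plan([.4795,-.468,.069],168,0,1)
```

```text
wall inner top [ 0.3892 -0.453   0.045 ] n-coord rel g -0.0042
wall outer [ 0.3808 -0.457   0.045 ] n-coord rel g -0.0098
opener handle left [ 0.4611 -0.4363  0.02  ] n-coord rel g 0.0272
opener head left [ 0.526  -0.4551  0.02  ] n-coord rel g 0.0223
far R wall [ 0.4117 -0.3183  0.045 ] n-coord rel g 0.1323
R inner [ 0.4169 -0.3243  0.045 ] n-coord rel g 0.1275
t 22.7 tcp [ 0.479 -0.468  0.149] w 0.022 q [ 13.  27.  39.  87. -18.  72. 133.] F [ 0.4  1.1 -1.4]
 flip 1 OFF [0.091, -0.001, -0.001] ROT [-0.0, 0.001, -0.003] rows 1.4 q7~ 133
```

Call:
{"name": "drive_tool", "arguments": {
  "offset": [
    [0, -0.001, 0.05],
    [0.05, -0.001, 0.065],
    [0.08, -0.001, 0.065],
    [0.097, -0.001, 0.065],
    [0.097, -0.001, 0.065],
    [0.097, -0.001, 0.065]
  ],
  "angular": [
    [0, 0, 0],
    [0, 0, 0],
    [0, 0, 0],
    [0, 0, 0],
    [0, 0, 0],
    [0, 0, 0]
  ]
}}

```text
time_s: 23.45
tool_pos: [0.4943, -0.4041, 0.0524]
tool_rot: [59.5, 89.9, 137.5]
force: [0.9, -0.4, -0.7]
grip_width: 0.0216
```

Call:
{"name": "drive_tool", "arguments": {
  "offset": [
    [0, 0, 0],
    [0, 0, 0],
    [0, 0, 0],
    [-0.05, 0, 0],
    [-0.1, 0, 0],
    [-0.13, 0, 0],
    [-0.13, 0, 0]
  ],
  "angular": [
    [0, 0, 0],
    [0, 0, 0],
    [0, 0, 0],
    [0, 0, 0],
    [0, 0, 0],
    [0, 0, 0],
    [0, 0, 0]
  ],
  "fingers": 0.2
}}

```text
time_s: 24.32
tool_pos: [0.4956, -0.4057, 0.1856]
tool_rot: [-103.3, 89.8, -25.3]
force: [-0.5, -0.2, 0.4]
grip_width: 0.0349
```

Run:
```python
from h import *
snap('wrist','w11.png',1.5);p,K,W,c=snap('top')
cv2.imwrite('pics/t7.png',cv2.resize(cv2.cvtColor(p[130:310,200:400],cv2.COLOR_RGB2BGR),None,fx=4,fy=3.3333,interpolation=cv2.INTER_CUBIC)[:600])
```

```text
(no output)
```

View pics/w11.png

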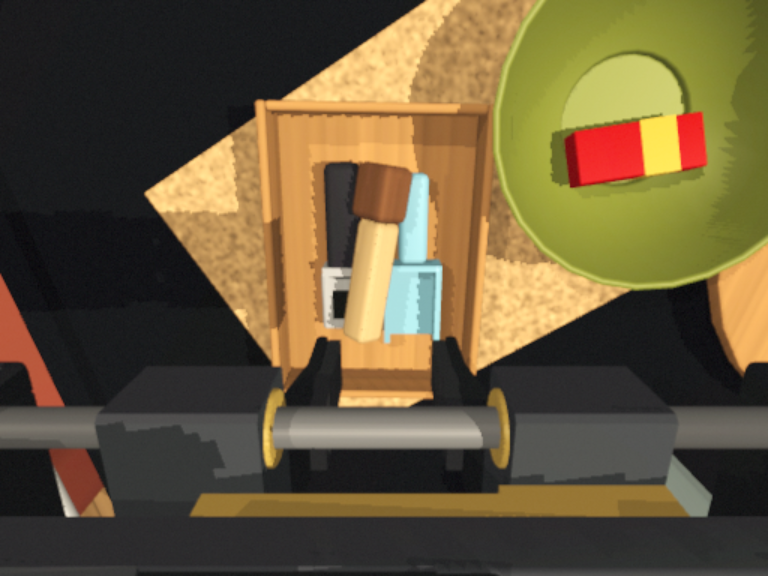

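View pics/t7.png

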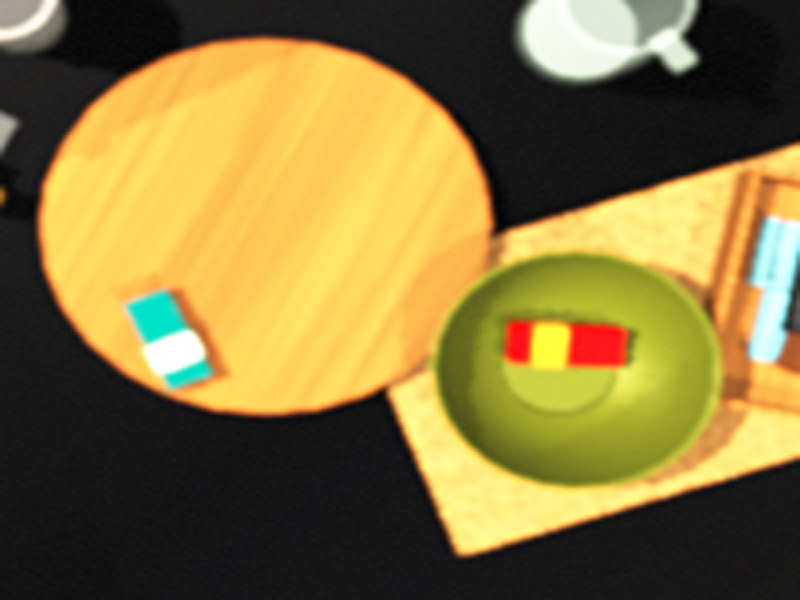

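Run:
```python
from h import *
plan([.458,.041,.15],26.5)
```

```text
t 24.43 tcp [ 0.494 -0.404  0.182] w 0.035 q [  6.  22.  40.  90. -14.  74. 126.] F [ 0.3  0.4 -0.3]
 flip 0 OFF [0.044, 0.128, 0.428] ROT [-0.672, 0.002, -0.001] rows 7.2 q7~ 120
 flip 1 OFF [0.044, 0.128, 0.428] ROT [2.47, -0.002, -0.002] rows 13.2 q7~ -60
```

Call:
{"name": "drive_tool", "arguments": {
  "offset": [
    [0, 0.02, 0.06],
    [0, 0.035, 0.12],
    [0, 0.05, 0.18],
    [0, 0.07, 0.24],
    [0, 0.09, 0.3],
    [0, 0.11, 0.36],
    [0.02, 0.128, 0.41],
    [0.04, 0.128, 0.428],
    [0.044, 0.128, 0.428],
    [0.044, 0.128, 0.428]
  ],
  "angular": [
    [-0.1, 0, 0],
    [-0.2, 0, 0],
    [-0.3, 0, 0],
    [-0.4, 0, 0],
    [-0.5, 0, 0],
    [-0.6, 0, 0],
    [-0.672, 0, 0],
    [-0.672, 0, 0],
    [-0.672, 0, 0],
    [-0.672, 0, 0]
  ],
  "fingers": -0.38
}}

```text
time_s: 25.68
tool_pos: [0.4575, 0.0399, 0.1383]
tool_rot: [52.4, 89.8, 168.8]
force: [0.5, -0.5, 0.4]
grip_width: 0.0601
```

Run:
```python
from h import *
plan([.458,.041,.055],26.5,0,0)
p,K,W,c=snap('wrist','w12.png',1.5);print(proj(K,W,[.458,.041,.05])*1.5)
```

```text
t 25.68 tcp [0.457 0.04  0.138] w 0.06 q [-27.  -1.  19. 116.   0.  65. 108.] F [ 0.5 -0.5  0.4]
 flip 0 OFF [0.094, -0.001, 0.001] ROT [-0.001, 0.002, -0.003] rows 1.5 q7~ 108
[385.47849202 297.80767366]
```

View pics/w12.png

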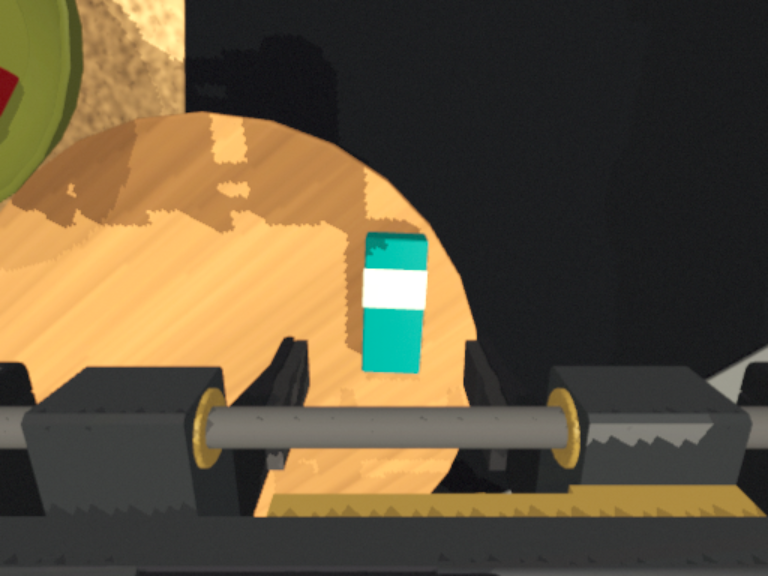

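Call:
{"name": "drive_tool", "arguments": {
  "offset": [
    [0.05, -0.001, 0.004],
    [0.08, -0.001, 0.005],
    [0.093, -0.001, 0.005],
    [0.093, -0.001, 0.005]
  ],
  "angular": [
    [0, 0, 0],
    [0, 0, 0],
    [0, 0, 0],
    [0, 0, 0]
  ]
}}

```text
time_s: 26.22
tool_pos: [0.4566, 0.044, 0.046]
tool_rot: [44.8, 89.9, 161.1]
force: [0.0, -0.2, -0.7]
grip_width: 0.0599
```

Call:
{"name": "drive_tool", "arguments": {
  "offset": [
    [0, 0, 0],
    [0, 0, 0],
    [0, 0, 0],
    [0, 0, 0]
  ],
  "angular": [
    [0, 0, 0],
    [0, 0, 0],
    [0, 0, 0],
    [0, 0, 0]
  ],
  "fingers": 1,
  "squeeze": 25
}}

```text
time_s: 26.72
tool_pos: [0.457, 0.0441, 0.0466]
tool_rot: [22.7, 89.9, 139.0]
force: [-0.5, -0.6, 3.8]
grip_width: 0.0335
```

Run:
```python
from h import *
plan([.417,-.237,.16],-92,0,0)
```

```text
t 26.73 tcp [0.457 0.044 0.047] w 0.034 q [-27.   6.  19. 122.  -2.  53. 110.] F [-0.5 -0.6  3.8]
 flip 0 OFF [-0.103, 0.161, -0.234] ROT [2.065, 0.0, -0.002] rows 11.1 q7~ 27
```

Call:
{"name": "drive_tool", "arguments": {
  "offset": [
    [-0.05, 0, 0],
    [-0.103, 0, 0],
    [-0.103, 0.02, -0.04],
    [-0.103, 0.05, -0.08],
    [-0.103, 0.08, -0.12],
    [-0.103, 0.11, -0.16],
    [-0.103, 0.14, -0.2],
    [-0.103, 0.161, -0.234],
    [-0.103, 0.161, -0.234],
    [-0.103, 0.161, -0.234]
  ],
  "angular": [
    [0, 0, 0],
    [0.18, 0, 0],
    [0.36, 0, 0],
    [0.54, 0, 0],
    [0.72, 0, 0],
    [0.9, 0, 0],
    [1.08, 0, 0],
    [1.26, 0, 0],
    [1.44, 0, 0],
    [1.62, 0, 0]
  ]
}}

```text
time_s: 27.98
tool_pos: [0.4161, -0.2377, 0.1491]
tool_rot: [120.1, 89.9, 143.1]
force: [-0.2, -0.8, 0.4]
grip_width: 0.0337
```

Run:
```python
from h import *
plan([.417,-.237,.16],-92,0,0)
```

```text
t 27.98 tcp [ 0.416 -0.238  0.149] w 0.034 q [-10.   0.  37. 114.  -0.  66.  50.] F [-0.2 -0.8  0.4]
 flip 0 OFF [0.0, 0.0, 0.001] ROT [0.437, -0.002, -0.002] rows 2.3 q7~ 25
```

Call:
{"name": "drive_tool", "arguments": {
  "offset": [
    [0, 0, 0],
    [0, 0, 0],
    [0, 0, 0],
    [0, 0, 0.001],
    [0.05, 0, 0.001],
    [0.09, 0, 0.001],
    [0.104, 0, 0.001],
    [0.104, 0, 0.001]
  ],
  "angular": [
    [0.18, 0, 0],
    [0.36, 0, 0],
    [0.437, 0, 0],
    [0.437, 0, 0],
    [0.437, 0, 0],
    [0.437, 0, 0],
    [0.437, 0, 0],
    [0.437, 0, 0]
  ]
}}

```text
time_s: 28.98
tool_pos: [0.4165, -0.2371, 0.0449]
tool_rot: [160.8, 89.8, 158.9]
force: [1.2, -0.8, -0.1]
grip_width: 0.0339
```

Call:
{"name": "drive_tool", "arguments": {
  "offset": [
    [0, 0, 0],
    [0, 0, 0],
    [0, 0, 0],
    [-0.05, 0, 0],
    [-0.1, 0, 0],
    [-0.13, 0, 0],
    [-0.13, 0, 0]
  ],
  "angular": [
    [0, 0, 0],
    [0, 0, 0],
    [0, 0, 0],
    [0, 0, 0],
    [0, 0, 0],
    [0, 0, 0],
    [0, 0, 0]
  ],
  "fingers": -0.05
}}

```text
time_s: 29.85
tool_pos: [0.4187, -0.2381, 0.1777]
tool_rot: [9.2, 89.8, 7.2]
force: [-0.4, 0.1, -0.2]
grip_width: 0.0459
```

Run:
```python
from h import *
snap('wrist','w13.png',1.5);p,K,W,c=snap('top')
cv2.imwrite('pics/t8.png',cv2.resize(cv2.cvtColor(p[130:310,70:270],cv2.COLOR_RGB2BGR),None,fx=4,fy=3.3333,interpolation=cv2.INTER_CUBIC)[:600])
print(telemetry.get_obs()['qpos'].round())
```

```text
[-11.  -1.  37. 112.   1.  69.  24.]
```

View pics/w13.png

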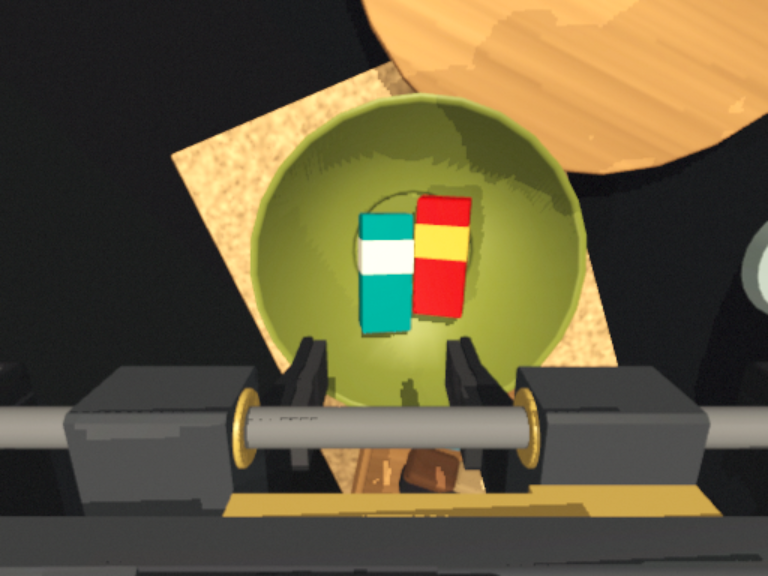

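View pics/t8.png

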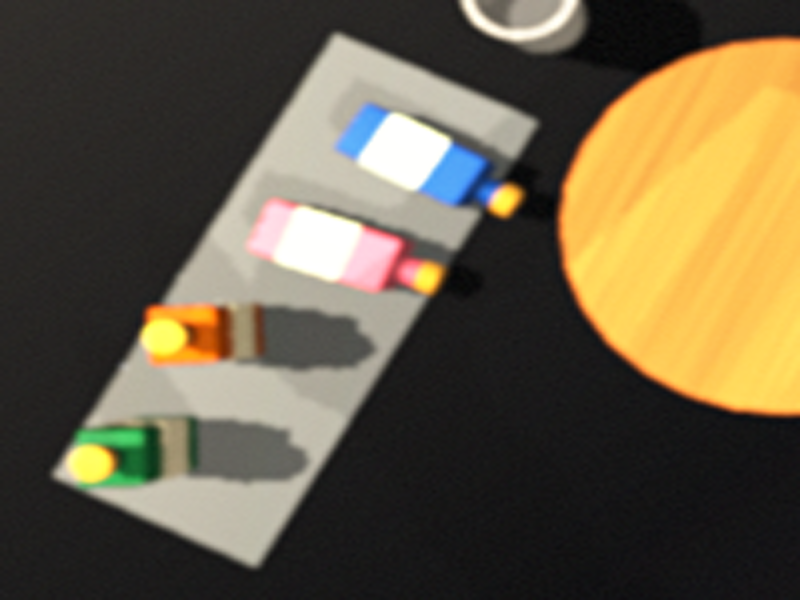

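Run:
```python
from h import *
p,K,W,c=snap('top')
t=lambda X,Y,z:onz(K,W,70+X/4,130+Y/3.3333,z)
for n,a,b,e in [('pink',(258,223),(399,267),(443,281)),('blue',(354,127),(476,179),(521,204))]:
    A,B,E=t(*a,.049),t(*b,.049),t(*e,.03); d=B-A
    print(n,A.round(3),B.round(3),np.linalg.norm(d).round(3),np.degrees(np.arctan2(d[1],d[0])).round(1),'cap end',E.round(3),np.degrees(np.arctan2(*(E-A)[1::-1])).round(1),np.linalg.norm((E-A)[:2]).round(3))
ps,Ks,Ws,_=snap('scene','s2.png',1.5)
def gold(px):
    h=cv2.cvtColor(px,cv2.COLOR_RGB2HSV).astype(int); return (h[...,0]>14)&(h[...,0]<30)&(h[...,1]>170)&(h[...,2]>120)
for nm,px,k,w in(('top',p,K,W),('scene',ps,Ks,Ws)):
    for a,cc,r,bb,_ in comps(gold(px),15)[:12]: print(nm,a,cc.round(1))
```

```text
pink [0.561 0.347 0.049] [0.524 0.247 0.049] 0.107 -110.7 cap end [0.512 0.22  0.03 ] -111.4 0.136
blue [0.642 0.279 0.049] [0.597 0.193 0.049] 0.097 -117.3 cap end [0.577 0.164 0.03 ] -119.4 0.132
top 7885 [232.9   7.4]
top 4423 [278.7 184.3]
top 853 [418.4 208.8]
top 808 [  4.9 250.9]
top 590 [361.9  41.1]
top 399 [420.4  38.3]
top 371 [479.1  36.3]
top 325 [251.8 220.4]
top 187 [  3.1 349.4]
top 137 [114.7 229.6]
top 118 [163.5  57.8]
top 103 [ 18.7 241.6]
scene 62 [410.  259.6]
scene 34 [391.  256.5]
scene 31 [450.4 242.8]
scene 19 [488.4  88.6]
scene 19 [400.4 251.5]
scene 15 [236.1 144.8]
```

View pics/s2.png

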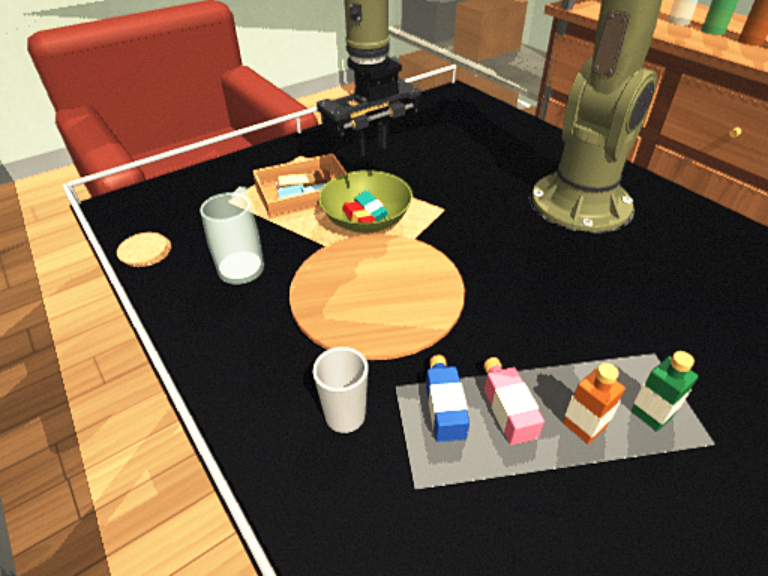

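Run:
```python
from h import *
p,K,W,c=snap('top');ps,Ks,Ws,_=snap('scene')
for n,a,b in [('pink',(177,212.5),(328,244)),('blue',(196.25,190),(292,240.7)),('amber',(111.2,231.1),(405,248.5)),('green',(93,268.9),(455,240.5))]:
    print(n,tri(ray(K,W,*a),ray(Ks,Ws,*b)))
plan([.510,.215,.2],-111,0)
```

```text
pink (array([0.51581221, 0.23254883, 0.02423187]), np.float64(0.0025587821932693913))
blue (array([0.58002033, 0.17629037, 0.02820691]), np.float64(0.0020854737682986712))
amber (array([0.46850634, 0.38257811, 0.12722165]), np.float64(0.0014596584214712275))
green (array([0.37022867, 0.43009009, 0.12656822]), np.float64(0.0021626899306212834))
t 30.15 tcp [ 0.416 -0.237  0.174] w 0.046 q [-11.  -1.  37. 112.   1.  69.  24.] F [-0.   0.2 -0.9]
 flip 0 OFF [-0.015, 0.455, 0.078] ROT [0.332, -0.006, -0.001] rows 7.4 q7~ -48
 flip 1 OFF [-0.015, 0.455, 0.078] ROT [-2.809, 0.001, -0.008] rows 15.0 q7~ 132
```

Call:
{"name": "drive_tool", "arguments": {
  "offset": [
    [-0.015, 0.06, 0.01],
    [-0.015, 0.12, 0.02],
    [-0.015, 0.18, 0.03],
    [-0.015, 0.24, 0.04],
    [-0.015, 0.3, 0.05],
    [-0.015, 0.36, 0.06],
    [-0.015, 0.42, 0.07],
    [-0.015, 0.455, 0.078],
    [-0.015, 0.455, 0.078],
    [-0.015, 0.455, 0.078]
  ],
  "angular": [
    [0.05, 0, 0],
    [0.1, 0, 0],
    [0.15, 0, 0],
    [0.2, 0, 0],
    [0.25, 0, 0],
    [0.3, 0, 0],
    [0.332, 0, 0],
    [0.332, 0, 0],
    [0.332, 0, 0],
    [0.332, 0, 0]
  ],
  "fingers": -0.2
}}

```text
time_s: 31.4
tool_pos: [0.5094, 0.2138, 0.1879]
tool_rot: [-158.5, 89.6, -179.5]
force: [-0.1, 0.1, -0.6]
grip_width: 0.0526
```

Run:
```python
from h import *
plan([.506,.205,.10],-111,-30,0)
p,K,W,c=snap('wrist','w14.png',1.5);print(proj(K,W,[.516,.231,.026])*1.5)
```

```text
t 31.4 tcp [0.509 0.214 0.188] w 0.053 q [-35.   8.  10. 101.  -2.  72. -45.] F [-0.1  0.1 -0.6]
 flip 0 OFF [0.097, -0.004, 0.001] ROT [-0.002, -0.007, 0.526] rows 2.8 q7~ -45
[388.4522279  235.34384509]
```

View pics/w14.png

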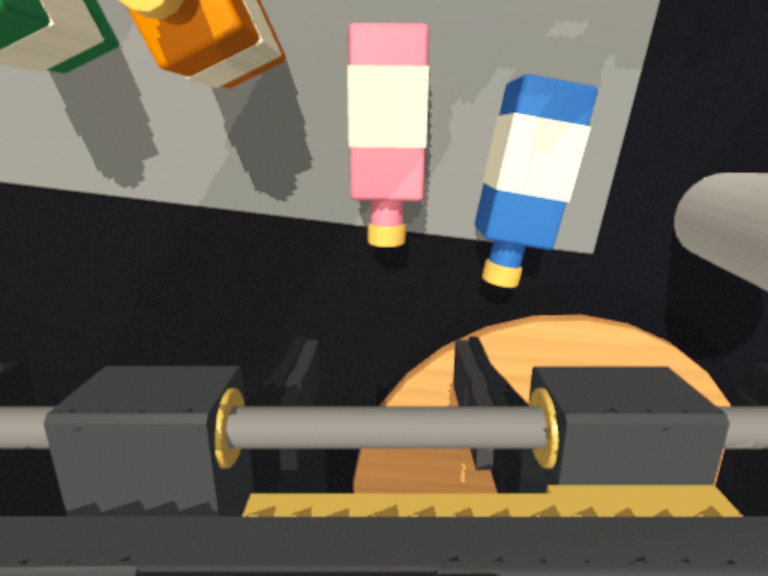

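Call:
{"name": "drive_tool", "arguments": {
  "offset": [
    [0.03, 0, 0.001],
    [0.06, -0.002, 0.001],
    [0.097, -0.004, 0.001],
    [0.097, -0.004, 0.001],
    [0.097, -0.004, 0.001]
  ],
  "angular": [
    [0, 0, 0.18],
    [0, 0, 0.36],
    [0, 0, 0.526],
    [0, 0, 0.526],
    [0, 0, 0.526]
  ]
}}

```text
time_s: 32.08
tool_pos: [0.5076, 0.2066, 0.0901]
tool_rot: [91.0, 60.1, 69.5]
force: [-1.1, 0.3, -0.3]
grip_width: 0.0522
```

Run:
```python
from h import *
plan([.516,.231,.060],-111,-30,0)
plan([.516,.231,.031],-111,-30,0)
```

```text
t 32.08 tcp [0.508 0.207 0.09 ] w 0.052 q [-22.   4.  15. 123. -40.  45.  -2.] F [-1.1  0.3 -0.3]
 flip 0 OFF [0.05, 0.007, -0.001] ROT [-0.01, -0.004, 0.001] rows 0.8 q7~ -4
t 32.08 tcp [0.508 0.207 0.09 ] w 0.052 q [-22.   4.  15. 123. -40.  45.  -2.] F [-1.1  0.3 -0.3]
 flip 0 OFF [0.075, -0.007, -0.001] ROT [-0.01, -0.004, 0.001] rows 1.2 q7~ -4
```

Call:
{"name": "drive_tool", "arguments": {
  "offset": [
    [0.05, 0.007, -0.001],
    [0.05, 0.007, -0.001],
    [0.075, -0.007, -0.001],
    [0.075, -0.007, -0.001],
    [0.075, -0.007, -0.001]
  ],
  "angular": [
    [-0.01, 0, 0],
    [-0.01, 0, 0],
    [-0.01, 0, 0],
    [-0.01, 0, 0],
    [-0.01, 0, 0]
  ]
}}

```text
time_s: 32.7
tool_pos: [0.5187, 0.2363, 0.0233]
tool_rot: [90.2, 60.0, 69.3]
force: [0.0, 0.3, 0.5]
grip_width: 0.0522
```

Call:
{"name": "drive_tool", "arguments": {
  "offset": [
    [0, 0, 0],
    [0, 0, 0],
    [0, 0, 0],
    [0, 0, 0]
  ],
  "angular": [
    [0, 0, 0],
    [0, 0, 0],
    [0, 0, 0],
    [0, 0, 0]
  ],
  "fingers": 1,
  "squeeze": 10
}}

```text
time_s: 33.2
tool_pos: [0.5187, 0.2364, 0.0237]
tool_rot: [90.2, 60.0, 69.3]
force: [-1.1, -1.3, 3.8]
grip_width: 0.0253
```

Run:
```python
from h import *
plan([.516,.231,.031],-111,-30,0)
snap('wrist','w15.png',1.5);snap('scene','s3.png',1.5)
```

```text
t 33.2 tcp [0.519 0.236 0.024] w 0.025 q [-23.  13.  12. 124. -50.  38.   6.] F [-1.1 -1.3  3.8]
 flip 0 OFF [0.002, -0.002, -0.001] ROT [0.001, -0.003, -0.0] rows 0.0 q7~ 6
```

View pics/w15.png

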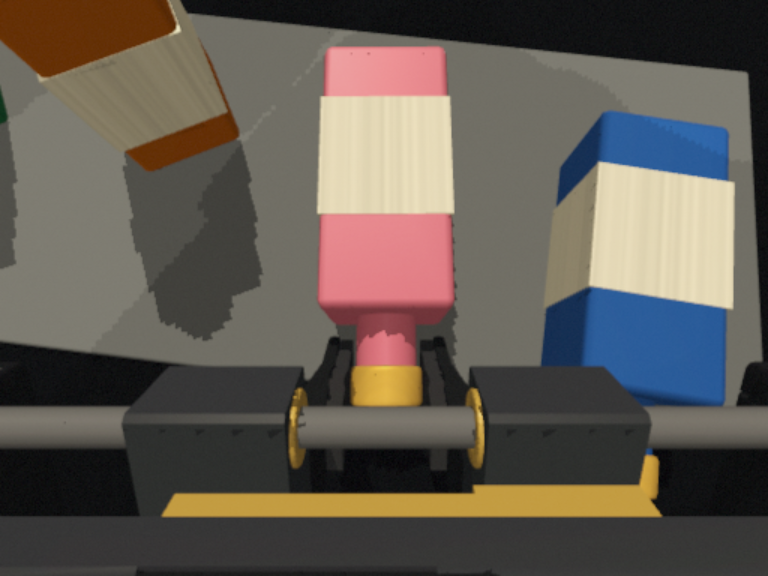

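View pics/s3.png

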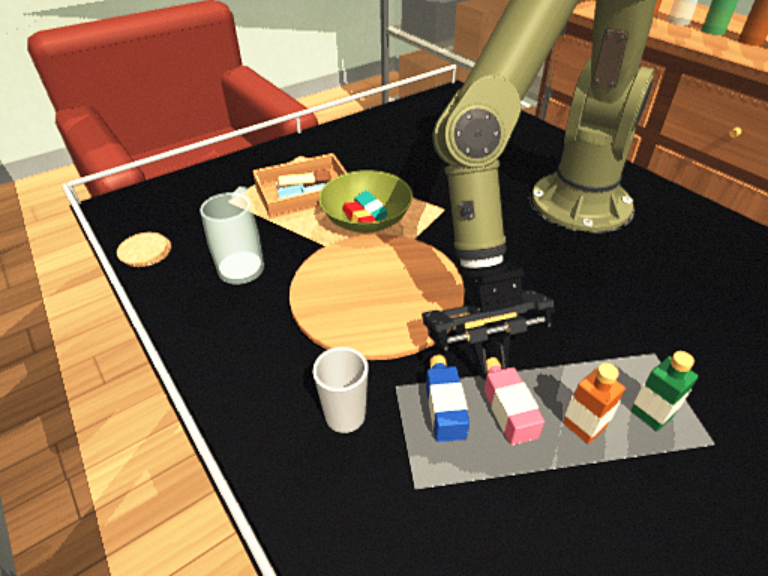

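```bash
cat >> h.py <<'E'
def arc(g0,ax,flip,tilt1,L=.126,z0=.003,ex=.008,sc=.74,ths=(10,20,30,40,50,60,70,80,90,90),t0=-30):
    a=np.radians(ax);c=np.array([np.cos(a),np.sin(a),0])
    o=telemetry.get_obs(); R0=R.from_euler('xyz',o['tool_rot'],degrees=True).as_matrix(); p0=np.array(o['tool_pos'])
    O=[];A=[]
    for th in ths:
        r=np.radians(th); b=(L-(L*np.cos(r)-.023*np.sin(r)))*sc; z=z0+L*np.sin(r)+.023*np.cos(r)+ex*th/90+ (g0[2]-z0-.023)*(1-th/90)
        g=np.array([g0[0],g0[1],0])-b*c+[0,0,z]; t=t0+(tilt1-t0)*th/90
        Rm=Rt(ax,t)
        if flip: Rm=Rm@np.diag([1,-1,-1])
        rv=R.from_matrix(R0.T@Rm).as_rotvec(); off=R0.T@(g+.011*Rm[:,0]-p0); O.append(off.round(3).tolist());A.append(rv.round(3).tolist())
    print(O);print(A)
E
python3 - <<'E'
from h import *
arc([.5142,.2312,.0335],-111,0,10)
E
```

```text
[[-0.017, 0.013, -0.002], [-0.031, 0.028, -0.002], [-0.043, 0.045, -0.002], [-0.051, 0.062, -0.002], [-0.055, 0.08, -0.002], [-0.056, 0.097, -0.002], [-0.053, 0.112, -0.002], [-0.047, 0.127, -0.002], [-0.038, 0.14, -0.002], [-0.038, 0.14, -0.002]]
[[0.001, -0.003, -0.078], [0.001, -0.003, -0.156], [0.001, -0.003, -0.233], [0.001, -0.003, -0.311], [0.001, -0.003, -0.388], [0.001, -0.003, -0.466], [0.002, -0.003, -0.543], [0.002, -0.003, -0.621], [0.002, -0.003, -0.699], [0.002, -0.003, -0.699]]
```

Call:
{"name": "drive_tool", "arguments": {
  "offset": [
    [-0.017, 0.013, 0],
    [-0.031, 0.028, 0],
    [-0.043, 0.045, 0],
    [-0.051, 0.062, 0],
    [-0.055, 0.08, 0],
    [-0.055, 0.08, 0]
  ],
  "angular": [
    [0, 0, -0.078],
    [0, 0, -0.156],
    [0, 0, -0.233],
    [0, 0, -0.311],
    [0, 0, -0.388],
    [0, 0, -0.388]
  ]
}}

```text
time_s: 34.05
tool_pos: [0.5348, 0.2783, 0.113]
tool_rot: [90.0, 82.1, 69.3]
force: [-0.9, -2.2, 3.1]
grip_width: 0.0254
```

Run:
```python
from h import *
arc([.5142,.2312,.0335],-111,0,10,ths=(50,60,70,80,90))
plan([.5142,.2312,.15],-111,0,0)
snap('wrist','w16.png',1.5);snap('scene','s4.png',1.5)
```

```text
[[0.001, -0.004, -0.002], [-0.006, 0.012, -0.002], [-0.009, 0.027, -0.002], [-0.009, 0.043, -0.002], [-0.005, 0.058, -0.002]]
[[0.006, -0.001, -0.002], [0.006, -0.001, -0.08], [0.006, -0.0, -0.158], [0.006, -0.0, -0.235], [0.006, 0.0, -0.313]]
t 34.05 tcp [0.535 0.278 0.113] w 0.025 q [-41.  14.  16. 104. -11.  57. -41.] F [-0.9 -2.2  3.1]
 flip 0 OFF [-0.033, -0.047, -0.003] ROT [0.006, -0.0, -0.138] rows 0.9 q7~ -38
```

View pics/w16.png

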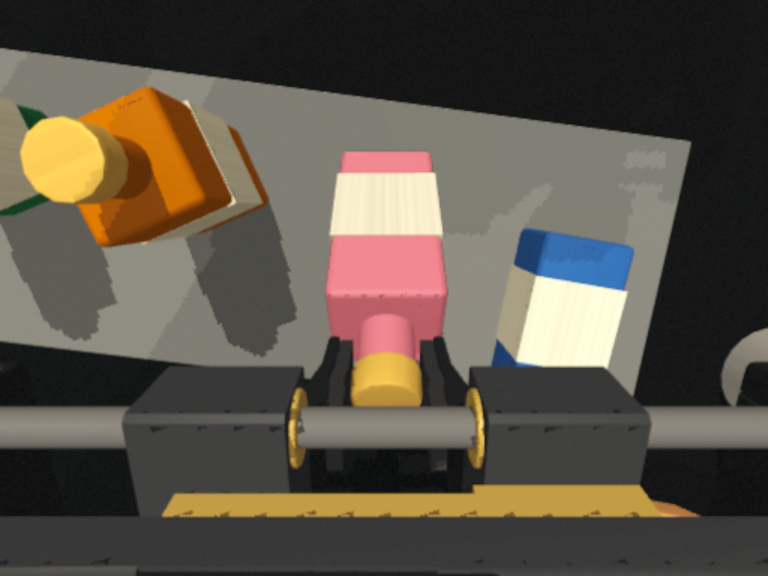

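View pics/s4.png

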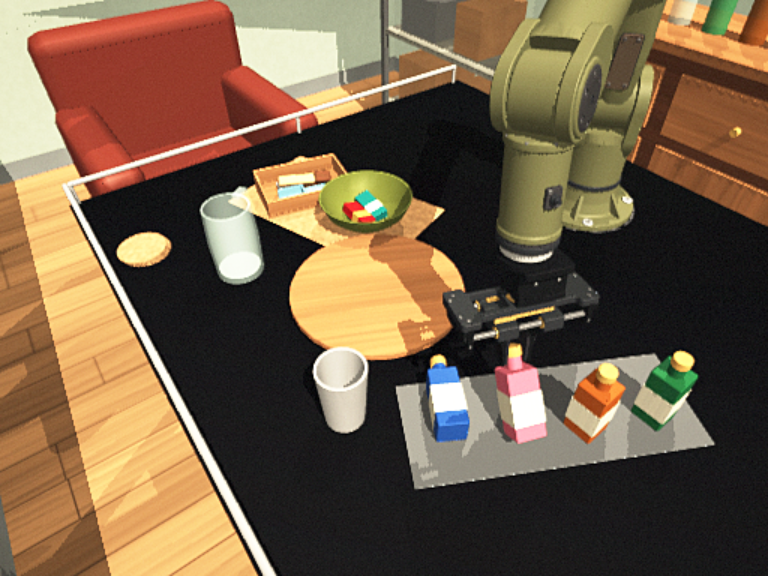

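Call:
{"name": "drive_tool", "arguments": {
  "offset": [
    [-0.006, 0.012, 0],
    [-0.009, 0.027, 0],
    [-0.009, 0.043, 0],
    [-0.005, 0.058, 0],
    [-0.005, 0.058, 0],
    [-0.005, 0.058, 0]
  ],
  "angular": [
    [0, 0, -0.08],
    [0, 0, -0.158],
    [0, 0, -0.235],
    [0, 0, -0.313],
    [0, 0, -0.313],
    [0, 0, -0.313]
  ]
}}

```text
time_s: 34.9
tool_pos: [0.5543, 0.3291, 0.1244]
tool_rot: [-90.8, 80.0, -111.7]
force: [-0.8, 0.7, 4.6]
grip_width: 0.0255
```

Run:
```python
from h import *
plan([.5142,.2312,.15],-111,0,0)
snap('wrist','w17.png',1.5);p,K,W,c=snap('scene','s5.png',1.5)
cv2.imwrite('pics/s5c.png',cv2.resize(cv2.cvtColor(p[220:330,250:480],cv2.COLOR_RGB2BGR),None,fx=3.4,fy=3.4,interpolation=cv2.INTER_CUBIC))
```

```text
t 34.9 tcp [0.554 0.329 0.124] w 0.025 q [-48.  28.  16.  84.  -2.  77. -53.] F [-0.8  0.7  4.6]
 flip 0 OFF [0.004, -0.107, -0.003] ROT [0.003, -0.002, 0.175] rows 1.7 q7~ -47
```

View pics/w17.png

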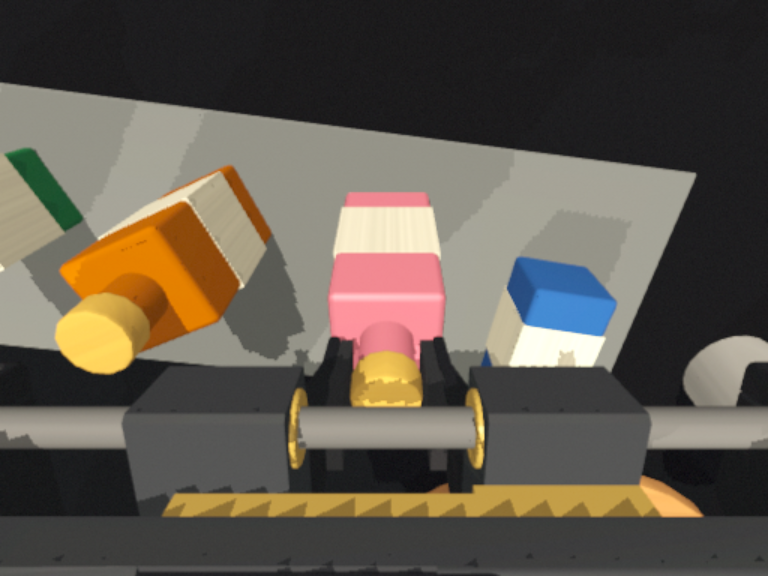

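View pics/s5c.png

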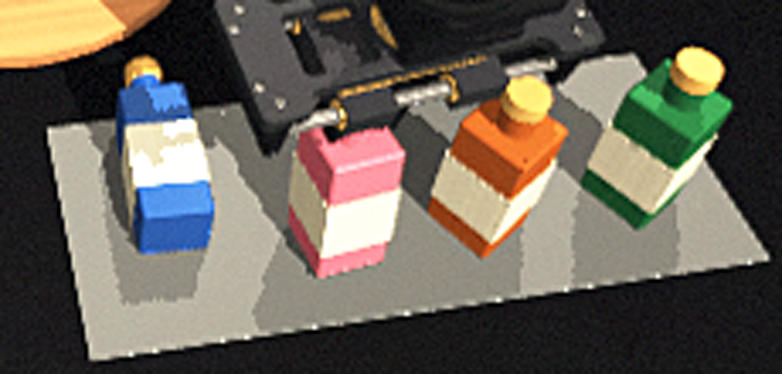

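Run:
```python
from h import *
p,K,W,c=snap('scene')
q=lambda X,Y:(250+X/3.4,220+Y/3.4)
iq=lambda u:((u[0]-250)*3.4,(u[1]-220)*3.4)
for n,b in [('front-left bottom',(323,275)),('front-right bottom',(387,265))]:
    P=onz(K,W,*q(*b),.003); print(n,P.round(3),'vertical top at',np.round(iq(proj(K,W,P+[0,0,.1])),0))
    a=np.radians(-111);cc=np.array([np.cos(a),np.sin(a),0])
    for th in (60,70,80): print(th,np.round(iq(proj(K,W,P+.1*(np.sin(np.radians(th))*np.array([0,0,1])+np.cos(np.radians(th))*cc))),0))
```

```text
front-left bottom [0.58  0.354 0.003] vertical top at [351. 185.]
60 [310. 129.]
70 [323. 143.]
80 [337. 161.]
front-right bottom [0.542 0.373 0.003] vertical top at [421. 174.]
60 [376. 120.]
70 [390. 133.]
80 [406. 151.]
```

Call:
{"name": "drive_tool", "arguments": {
  "offset": [
    [0, 0.006, 0],
    [0.001, 0.012, 0],
    [0.002, 0.016, 0],
    [0.002, 0.016, 0],
    [0.002, 0.016, 0]
  ],
  "angular": [
    [0, 0, -0.04],
    [0, 0, -0.08],
    [0, 0, -0.1],
    [0, 0, -0.1],
    [0, 0, -0.1]
  ]
}}

```text
time_s: 35.67
tool_pos: [0.5608, 0.341, 0.1216]
tool_rot: [-90.1, 74.2, -111.1]
force: [0.6, -1.2, 10.3]
grip_width: 0.0253
```

Run:
```python
from h import *
plan([.5142,.2312,.15],-111,0,0)
p,K,W,c=snap('scene')
cv2.imwrite('pics/s6c.png',cv2.resize(cv2.cvtColor(p[220:330,250:480],cv2.COLOR_RGB2BGR),None,fx=3.4,fy=3.4,interpolation=cv2.INTER_CUBIC))
```

```text
t 35.67 tcp [0.561 0.341 0.122] w 0.025 q [-49.  33.  16.  78.   0.  83. -55.] F [ 0.6 -1.2 10.3]
 flip 0 OFF [0.016, -0.119, -0.004] ROT [0.001, -0.001, 0.276] rows 1.9 q7~ -48
```

View pics/s6c.png

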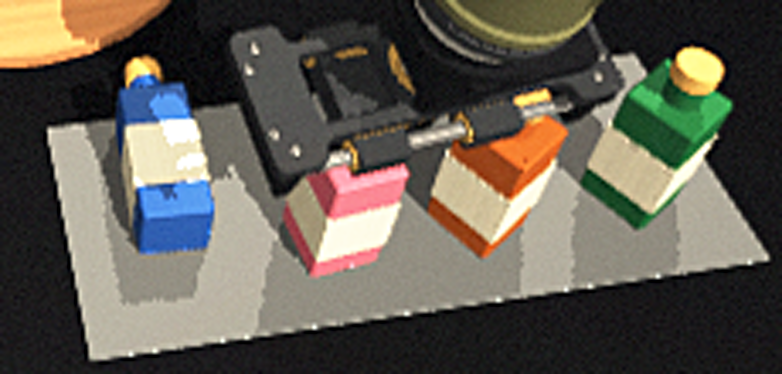

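Call:
{"name": "drive_tool", "arguments": {
  "offset": [
    [0, 0, 0],
    [0, 0, 0],
    [0, 0, 0],
    [-0.04, 0, 0],
    [-0.08, 0, 0],
    [-0.1, 0, 0],
    [-0.1, 0, 0]
  ],
  "angular": [
    [0, 0, 0],
    [0, 0, 0],
    [0, 0, 0],
    [0, 0, 0],
    [0, 0, 0],
    [0, 0, 0],
    [0, 0, 0]
  ],
  "fingers": 0
}}

```text
time_s: 36.6
tool_pos: [0.5711, 0.3673, 0.2189]
tool_rot: [-89.9, 74.4, -110.8]
force: [0.4, -0.2, 0.1]
grip_width: 0.0434
```

Run:
```python
from h import *
plan([.575,.165,.2],-118)
p,K,W,c=snap('scene')
cv2.imwrite('pics/s7c.png',cv2.resize(cv2.cvtColor(p[220:330,250:480],cv2.COLOR_RGB2BGR),None,fx=3.4,fy=3.4,interpolation=cv2.INTER_CUBIC))
```

```text
t 36.6 tcp [0.571 0.367 0.219] w 0.043 q [-49.  33.  16.  67.   0.  94. -55.] F [ 0.4 -0.2  0.1]
 flip 0 OFF [0.079, -0.173, 0.076] ROT [0.123, 0.017, 0.272] rows 3.3 q7~ -46
 flip 1 OFF [0.079, -0.173, 0.076] ROT [-2.991, -0.411, 0.026] rows 16.2 q7~ 133
```

View pics/s7c.png

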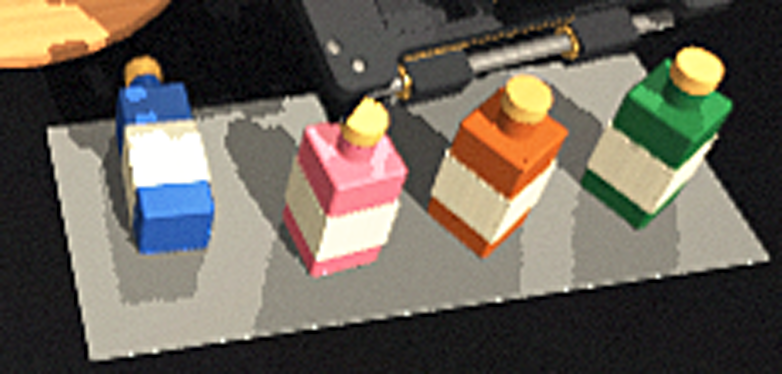

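Call:
{"name": "drive_tool", "arguments": {
  "offset": [
    [0, -0.05, 0.02],
    [0.02, -0.1, 0.04],
    [0.05, -0.14, 0.06],
    [0.079, -0.173, 0.076],
    [0.079, -0.173, 0.076],
    [0.079, -0.173, 0.076]
  ],
  "angular": [
    [0.03, 0, 0.07],
    [0.06, 0.01, 0.14],
    [0.09, 0.015, 0.21],
    [0.123, 0.017, 0.272],
    [0.123, 0.017, 0.272],
    [0.123, 0.017, 0.272]
  ],
  "fingers": -0.2
}}

```text
time_s: 37.4
tool_pos: [0.5735, 0.1641, 0.1873]
tool_rot: [-120.3, 89.7, -148.4]
force: [0.5, 1.0, 0.6]
grip_width: 0.052
```

Run:
```python
from h import *
plan([.57,.155,.10],-118,-30,0)
p,K,W,c=snap('wrist','w18.png',1.5);print(proj(K,W,[.581,.176,.026])*1.5)
```

```text
t 37.4 tcp [0.573 0.164 0.187] w 0.052 q [-36.  14.  21.  95.  -5.  72. -43.] F [0.5 1.  0.6]
 flip 0 OFF [0.097, -0.004, 0.001] ROT [-0.001, -0.002, 0.527] rows 2.8 q7~ -42
[389.03977948 241.37964158]
```

View pics/w18.png

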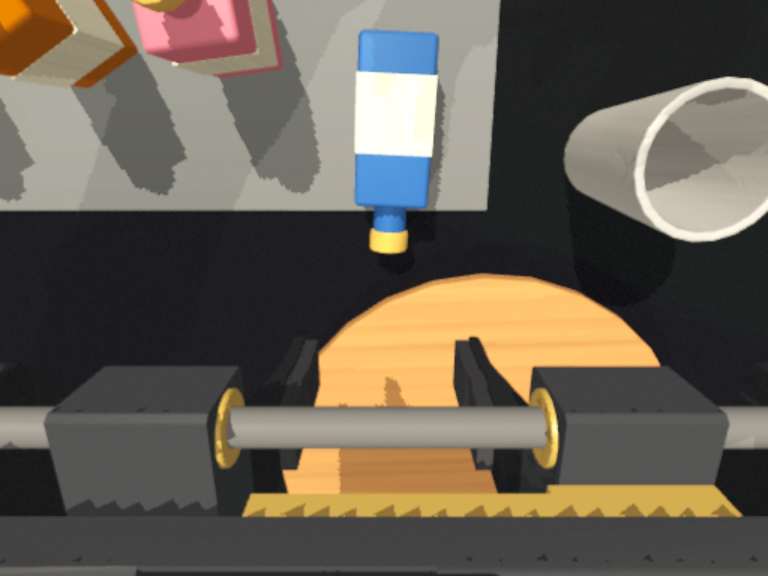

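Run:
```python
from h import *
p,K,W,c=snap('top'); print(onz(K,W,200.7,128.7,.115))
plan([.57,.155,.10],-120.5,-30,0)
```

```text
[0.73891894 0.1494227  0.115     ]
t 37.5 tcp [0.574 0.166 0.188] w 0.052 q [-36.  14.  21.  95.  -5.  72. -43.] F [ 0.4 -0.   0.6]
 flip 0 OFF [0.097, -0.006, 0.002] ROT [0.045, -0.013, 0.527] rows 2.8 q7~ -45
```

Tumbler centre about (0.739, 0.149), so it is clear. Tilt and approach the blue cap.

Call:
{"name": "drive_tool", "arguments": {
  "offset": [
    [0.03, -0.002, 0.002],
    [0.06, -0.004, 0.002],
    [0.097, -0.006, 0.002],
    [0.097, -0.006, 0.002],
    [0.097, -0.006, 0.002]
  ],
  "angular": [
    [0.015, -0.004, 0.18],
    [0.03, -0.008, 0.36],
    [0.045, -0.013, 0.527],
    [0.045, -0.013, 0.527],
    [0.045, -0.013, 0.527]
  ]
}}

```text
time_s: 38.12
tool_pos: [0.5719, 0.16, 0.0898]
tool_rot: [90.2, 60.1, 59.7]
force: [0.4, -0.2, 0.3]
grip_width: 0.052
```

Run:
```python
from h import *
plan([.580,.175,.060],-120.5,-30,0)
plan([.580,.175,.032],-120.5,-30,0)
```

```text
t 38.12 tcp [0.572 0.16  0.09 ] w 0.052 q [-22.   9.  20. 119. -42.  43.  -4.] F [ 0.4 -0.2  0.3]
 flip 0 OFF [0.045, -0.0, -0.001] ROT [-0.0, -0.002, 0.001] rows 0.7 q7~ -6
t 38.12 tcp [0.572 0.16  0.09 ] w 0.052 q [-22.   9.  20. 119. -42.  43.  -4.] F [ 0.4 -0.2  0.3]
 flip 0 OFF [0.07, -0.014, -0.001] ROT [-0.0, -0.002, 0.001] rows 1.1 q7~ -6
```

Call:
{"name": "drive_tool", "arguments": {
  "offset": [
    [0.03, 0, -0.001],
    [0.045, 0, -0.001],
    [0.07, -0.014, -0.001],
    [0.07, -0.014, -0.001],
    [0.07, -0.014, -0.001]
  ],
  "angular": [
    [0, 0, 0],
    [0, 0, 0],
    [0, 0, 0],
    [0, 0, 0],
    [0, 0, 0]
  ]
}}

```text
time_s: 38.75
tool_pos: [0.5834, 0.1807, 0.0232]
tool_rot: [90.1, 60.0, 59.7]
force: [0.7, 0.8, 0.3]
grip_width: 0.0524
```

Call:
{"name": "drive_tool", "arguments": {
  "offset": [
    [0, 0, 0],
    [0, 0, 0],
    [0, 0, 0],
    [0, 0, 0]
  ],
  "angular": [
    [0, 0, 0],
    [0, 0, 0],
    [0, 0, 0],
    [0, 0, 0]
  ],
  "fingers": 1,
  "squeeze": 10
}}

```text
time_s: 39.25
tool_pos: [0.5836, 0.1807, 0.0237]
tool_rot: [90.1, 60.0, 59.6]
force: [-1.7, -1.0, 1.8]
grip_width: 0.0256
```

Run:
```python
from h import *
o=telemetry.get_obs(); R0=R.from_euler('xyz',o['tool_rot'],degrees=True).as_matrix(); g=o['tool_pos']-.011*R0[:,0]; print(g,o['qpos'].round())
arc(g,-120.5,0,10)
snap('wrist','w19.png',1.5)
```

```text
[0.58079602 0.17593077 0.03318375] [-22.  16.  17. 119. -52.  38.   4.]
[[-0.017, 0.014, 0.0], [-0.031, 0.029, -0.0], [-0.042, 0.046, -0.0], [-0.05, 0.063, -0.0], [-0.055, 0.08, -0.0], [-0.056, 0.097, 0.0], [-0.053, 0.113, 0.0], [-0.047, 0.128, 0.0], [-0.037, 0.14, 0.0], [-0.037, 0.14, 0.0]]
[[0.001, -0.001, -0.078], [0.001, -0.001, -0.155], [0.001, -0.001, -0.233], [0.001, -0.001, -0.31], [0.001, -0.001, -0.388], [0.001, -0.001, -0.465], [0.001, -0.001, -0.543], [0.001, -0.001, -0.621], [0.001, -0.001, -0.698], [0.001, -0.001, -0.698]]
```

View pics/w19.png

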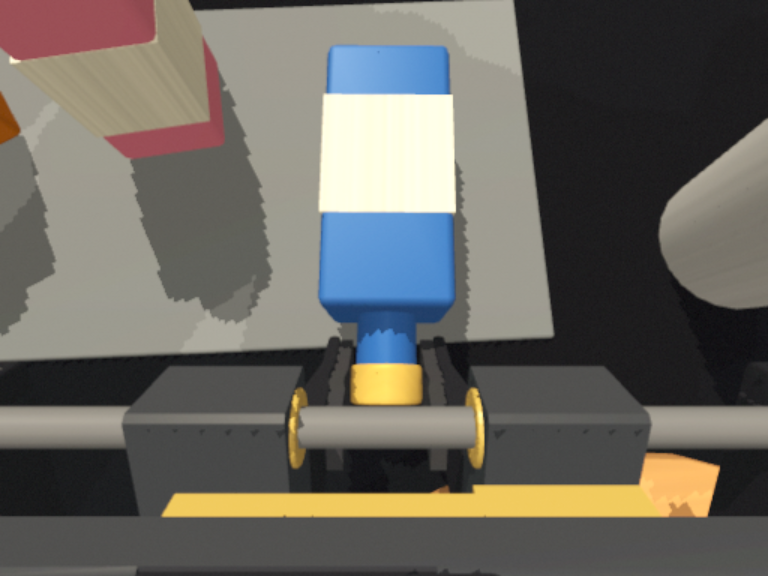

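Call:
{"name": "drive_tool", "arguments": {
  "offset": [
    [-0.017, 0.013, 0],
    [-0.031, 0.028, 0],
    [-0.043, 0.045, 0],
    [-0.051, 0.062, 0],
    [-0.055, 0.08, 0],
    [-0.055, 0.08, 0]
  ],
  "angular": [
    [0, 0, -0.078],
    [0, 0, -0.156],
    [0, 0, -0.233],
    [0, 0, -0.311],
    [0, 0, -0.388],
    [0, 0, -0.388]
  ]
}}

```text
time_s: 40.05
tool_pos: [0.6063, 0.2195, 0.1131]
tool_rot: [89.3, 82.1, 59.2]
force: [-1.9, -2.2, 3.3]
grip_width: 0.0252
```

Run:
```python
from h import *
arc([.5808,.1759,.0332],-120.5,0,12,ths=(50,60,70,80,90))
print(telemetry.get_obs()['qpos'].round())
p,K,W,c=snap('scene')
cv2.imwrite('pics/s8c.png',cv2.resize(cv2.cvtColor(p[220:330,250:480],cv2.COLOR_RGB2BGR),None,fx=3.4,fy=3.4,interpolation=cv2.INTER_CUBIC))
```

```text
[[0.002, -0.003, 0.0], [-0.006, 0.012, 0.0], [-0.009, 0.028, 0.0], [-0.009, 0.044, 0.0], [-0.005, 0.059, 0.0]]
[[0.006, 0.001, -0.021], [0.006, 0.001, -0.103], [0.006, 0.001, -0.184], [0.005, 0.002, -0.266], [0.005, 0.002, -0.347]]
[-40.  19.  25.  99. -15.  59. -40.]
```

View pics/s8c.png

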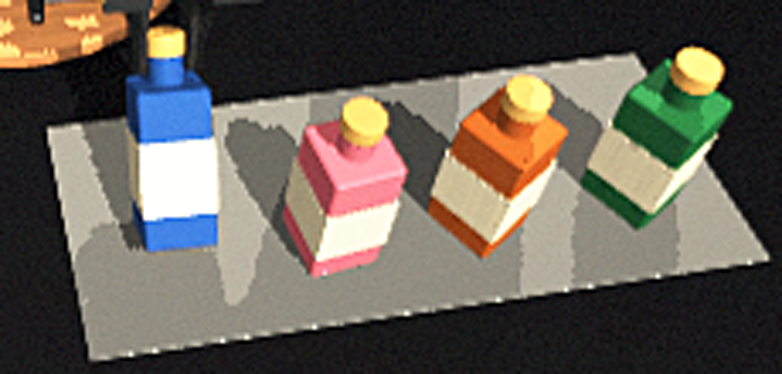

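Call:
{"name": "drive_tool", "arguments": {
  "offset": [
    [-0.006, 0.012, 0],
    [-0.009, 0.028, 0],
    [-0.009, 0.044, 0],
    [-0.005, 0.059, 0],
    [-0.003, 0.066, 0],
    [-0.003, 0.066, 0],
    [-0.003, 0.066, 0]
  ],
  "angular": [
    [0, 0, -0.103],
    [0, 0, -0.184],
    [0, 0, -0.266],
    [0, 0, -0.347],
    [0, 0, -0.37],
    [0, 0, -0.37],
    [0, 0, -0.37]
  ]
}}

```text
time_s: 40.98
tool_pos: [0.6386, 0.274, 0.1245]
tool_rot: [-90.0, 76.7, -120.3]
force: [0.3, 0.6, 4.5]
grip_width: 0.0256
```

Run:
```python
from h import *
plan([.5142,.2312,.15],-120.5,0,0)
p,K,W,c=snap('scene')
cv2.imwrite('pics/s9c.png',cv2.resize(cv2.cvtColor(p[220:330,250:480],cv2.COLOR_RGB2BGR),None,fx=3.4,fy=3.4,interpolation=cv2.INTER_CUBIC))
```

```text
t 40.98 tcp [0.639 0.274 0.124] w 0.026 q [-45.  38.  25.  73.  -7.  84. -52.] F [0.3 0.6 4.5]
 flip 0 OFF [0.009, -0.1, -0.086] ROT [0.004, 0.0, 0.231] rows 2.1 q7~ -53
```

View pics/s9c.png

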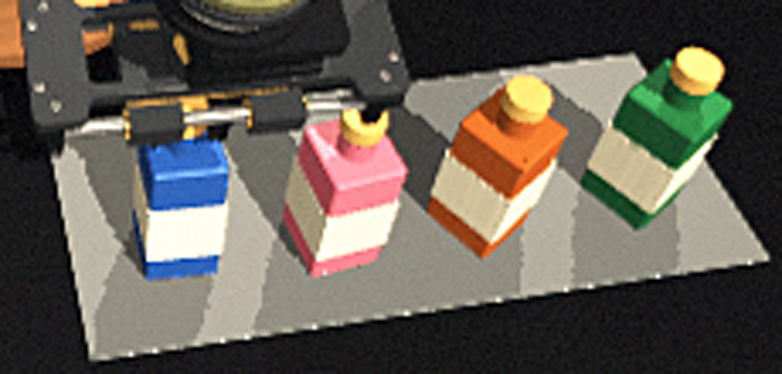

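Run:
```python
from h import *
p,K,W,c=snap('scene')
q=lambda X,Y:(250+X/3.4,220+Y/3.4)
iq=lambda u:((u[0]-250)*3.4,(u[1]-220)*3.4)
a=np.radians(-120.5);cc=np.array([np.cos(a),np.sin(a),0])
for b in [(148,277),(216,271)]:
    P=onz(K,W,*q(*b),.004); print(P.round(3))
    for th in (70,80,85,90,95): print(th,np.round(iq(proj(K,W,P+.097*(np.sin(np.radians(th))*np.array([0,0,1])+np.cos(np.radians(th))*cc))),0))
```

```text
[0.669 0.29  0.004]
70 [148. 147.]
80 [153. 166.]
85 [156. 177.]
90 [158. 189.]
95 [161. 203.]
[0.632 0.312 0.004]
70 [219. 141.]
80 [226. 160.]
85 [229. 171.]
90 [233. 183.]
95 [236. 196.]
```

Call:
{"name": "drive_tool", "arguments": {
  "offset": [
    [0, 0.005, 0],
    [0.001, 0.011, 0],
    [0.001, 0.011, 0],
    [0.001, 0.011, 0]
  ],
  "angular": [
    [0, 0, -0.03],
    [0, 0, -0.06],
    [0, 0, -0.06],
    [0, 0, -0.06]
  ]
}}

```text
time_s: 41.58
tool_pos: [0.644, 0.2812, 0.1224]
tool_rot: [-89.8, 73.2, -120.2]
force: [-0.5, -1.4, 8.3]
grip_width: 0.0256
```

Call:
{"name": "drive_tool", "arguments": {
  "offset": [
    [0, 0, 0],
    [0, 0, 0],
    [0, 0, 0],
    [-0.04, 0, 0],
    [-0.08, 0, 0],
    [-0.12, 0, 0],
    [-0.12, 0, 0]
  ],
  "angular": [
    [0, 0, 0],
    [0, 0, 0],
    [0, 0, 0],
    [0, 0, 0],
    [0, 0, 0],
    [0, 0, 0],
    [0, 0, 0]
  ],
  "fingers": 0
}}

```text
time_s: 42.45
tool_pos: [0.6629, 0.3125, 0.2406]
tool_rot: [-89.1, 73.5, -119.5]
force: [-1.3, -0.8, -0.8]
grip_width: 0.0431
```

Run:
```python
from h import *
plan([.45,.0,.28],-90)
snap('scene','s10.png',1.5);snap('top','t10.png',1.5)
```

```text
t 42.45 tcp [0.663 0.313 0.241] w 0.043 q [-44.  42.  26.  52.  -7. 102. -53.] F [-1.3 -0.8 -0.8]
 flip 0 OFF [0.08, -0.37, -0.026] ROT [-0.526, -0.072, 0.282] rows 6.1 q7~ 2
 flip 1 OFF [0.08, -0.37, -0.026] ROT [2.589, 0.376, 0.096] rows 14.0 q7~ -176
```

View pics/s10.png

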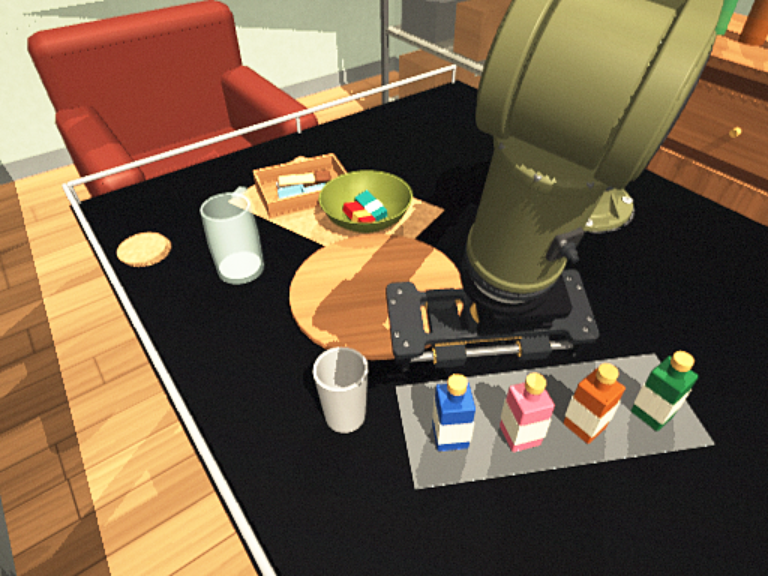

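Call:
{"name": "drive_tool", "arguments": {
  "offset": [
    [-0.02, -0.05, 0],
    [-0.02, -0.1, 0],
    [-0.02, -0.16, 0],
    [-0.02, -0.22, -0.01],
    [-0.02, -0.28, -0.02],
    [0, -0.33, -0.026],
    [0, -0.37, -0.026],
    [0, -0.37, -0.026]
  ],
  "angular": [
    [0, 0, 0.05],
    [-0.1, 0, 0.1],
    [-0.2, -0.02, 0.15],
    [-0.3, -0.04, 0.2],
    [-0.4, -0.06, 0.25],
    [-0.526, -0.072, 0.282],
    [-0.526, -0.072, 0.282],
    [-0.526, -0.072, 0.282]
  ]
}}

```text
time_s: 43.55
tool_pos: [0.4584, 0.0156, 0.3434]
tool_rot: [-168.7, 89.7, -169.1]
force: [-0.2, 0.8, 0.2]
grip_width: 0.0434
```

Run:
```python
from h import *
p,K,W,c=snap('top','t11.png',1.5); ps,Ks,Ws,_=snap('scene','s11.png',1.5)
o=telemetry.get_obs(); print(o['time_s'],o['tool_pos'])
cv2.imwrite('pics/s11c.png',cv2.resize(cv2.cvtColor(ps[220:330,250:480],cv2.COLOR_RGB2BGR),None,fx=3.4,fy=3.4,interpolation=cv2.INTER_CUBIC))
cv2.imwrite('pics/t11c.png',cv2.resize(cv2.cvtColor(p[130:310,70:270],cv2.COLOR_RGB2BGR),None,fx=4,fy=3.3333,interpolation=cv2.INTER_CUBIC)[:600])
```

```text
43.65 [0.45929269 0.01916955 0.34249212]
```

View pics/t11.png

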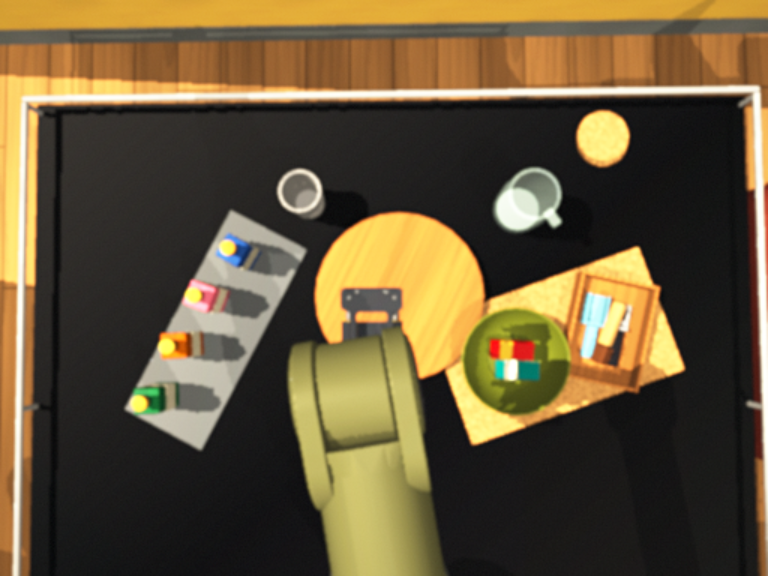

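View pics/t11c.png

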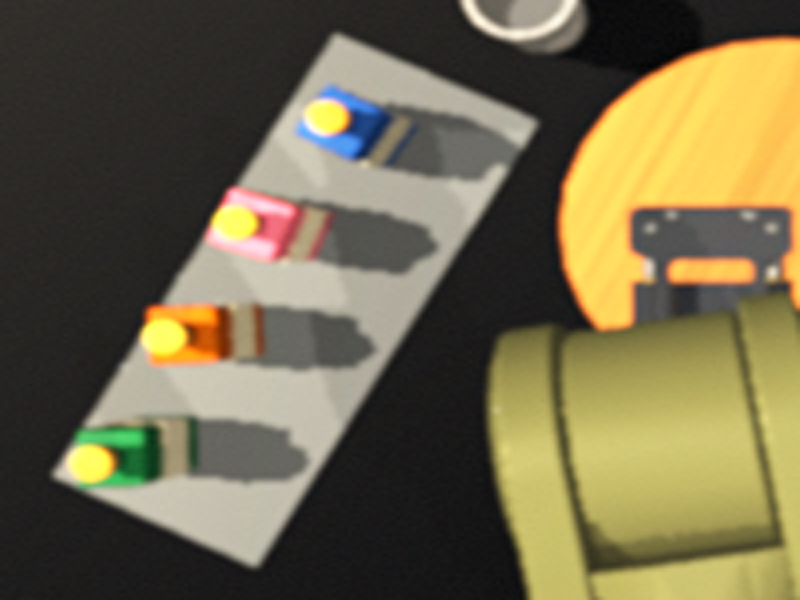

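View pics/s11c.png

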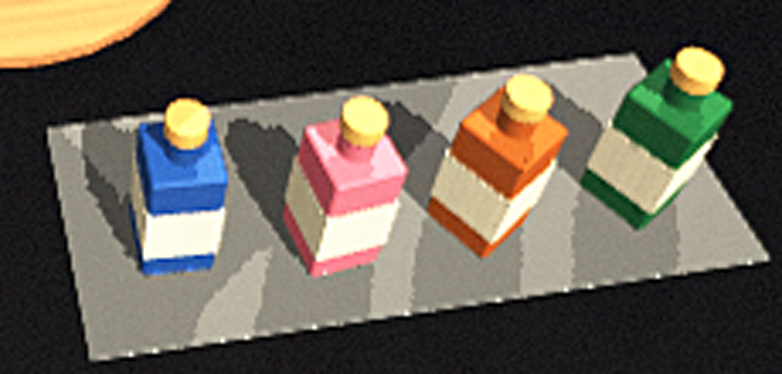

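Run:
```python
from h import *
p,K,W,c=snap('top'); ps,Ks,Ws,_=snap('scene')
t=lambda X,Y:(70+X/4,130+Y/3.3333); s=lambda X,Y:(250+X/3.4,220+Y/3.4)
lc=np.array([.497,.333]);X=np.array([.466,.885]);Y=np.array([.884,-.467])
for n,a,b in [('blue',(327,118),(187,124)),('pink',(235,223),(365,121)),('amber',(165,337),(526,99)),('green',(92,463),(697,70))]:
    P,e=tri(ray(K,W,*t(*a)),ray(Ks,Ws,*s(*b))); r=P[:2]-lc; print(n,P.round(3),e.round(4),'lane x,y',(r@X).round(3),(r@Y).round(3))
# base from scene, front bottom corners
for n,q in [('blue',[(146,273),(211,270)]),('pink',[(314,275),(378,264)])]:
    print(n,[onz(Ks,Ws,*s(*u),.003).round(3)[:2] for u in q])
cv2.imwrite('pics/tray.png',cv2.resize(cv2.cvtColor(ps[90:170,150:300],cv2.COLOR_RGB2BGR),None,fx=5,fy=5,interpolation=cv2.INTER_CUBIC))
```

```text
blue [0.64  0.277 0.126] 0.0019 lane x,y 0.017 0.152
pink [0.557 0.337 0.127] 0.0022 lane x,y 0.032 0.051
amber [0.469 0.383 0.126] 0.0009 lane x,y 0.031 -0.048
green [0.37  0.43  0.126] 0.0021 lane x,y 0.027 -0.157
blue [array([0.668, 0.287]), array([0.634, 0.31 ])]
pink [array([0.584, 0.351]), array([0.546, 0.369])]
```

View pics/tray.png

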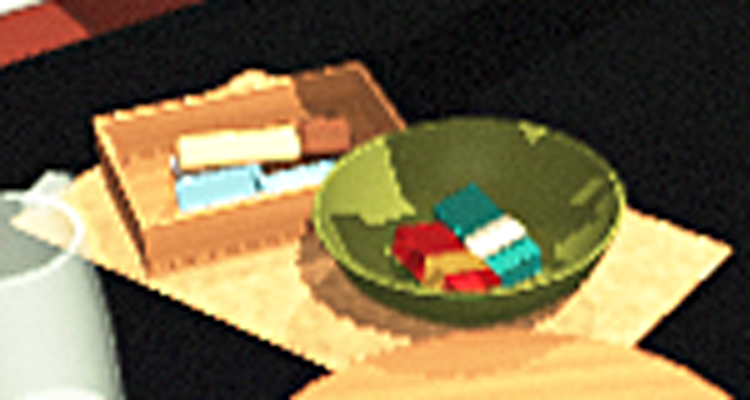

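```bash
python3 -c "
from cell import sign_off
print(sign_off())"
```

```text
the job is handed in; nothing more can be done
None
```

I cleared the turntable and handed the job in at about 44 s. `sign_off()` gives no verdict, so what follows comes from my own last checks.

- **Cartons:** red and teal lie side by side in the bowl near its centre. The purple carton was absent in this run. I did not measure the bowl's tilt; it looks level in the pictures.
- **Tools:** the scoop and opener lie in the tray. The gap left beside them was about 26–31 mm and the muddler's head is 30 mm wide. I therefore laid the muddler on top of the other two, inside the walls. Its underside should be about 26 mm above the tray's underside by the listed heights (limit 50 mm), but I did not measure it.
- **Bottles:** I gripped blue and pink by their caps and swung them upright in the lane. Their caps sit within about 2 mm of straight above their base centres, at a height of about 0.126 m, which matches green and amber. All four caps are over the mat.
- **Bystanders:** the tumbler and jug show no visible movement.
- **Other:** I saw no item knocked aside and no slackened grip. The gripper was open and well clear of everything at hand-in.

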